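Put fresh cells in the kitchen scale and weigh the lemons

ROBOT

A 6-joint arm with a two-finger parallel gripper is mounted at the origin on a cart in front of the work surface, level with it; the furniture and walls round the work are solid. World frame = base frame: x ahead of the robot, y to its left, z up, the work surface at z = 0. Lengths are in m, angles in rad, forces in N, time in s.
With the tool pointing down it reaches from about 0.25 to 0.725 m from the base axis. Payload 4 kg.
Tool frame: the origin (TCP) lies between the finger pads; the fingertips stand 11 mm ahead of it and the grasp point (between the pads) lies 8 mm behind it (bot.tip_extent is the distance from the TCP to the fingertips, in m); z points along the fingers, y is the line along which they close (so a half turn about z gives the same grasp; the last joint's range is limited). The gripper opens to 85 mm and grips with 20 to 120 N. Pads are 22 mm wide; open, the fingers measure 114 mm over their backs; the gripper's body (76 mm by 85 mm) begins 54 mm behind the grasp point. The pads swing forward as they close: fully open they stand 13 mm farther back than shut.
Start: joints at [1.118, 0.241, 0.005, 1.335, 0, 1.571], TCP at [0.219, 0.45, 0.242] pointing down, gripper open.
Joint ranges: [-2.72, 2.72], [-1.05, 1.87], [-1.09, 1.28], [-1.99, 2.15], [-1.42, 1.44], [-3.14, 3.14]. Speed limits (rad/s): [2.79, 2.79, 3.14, 3.14, 3.14, 3.14].

INTERFACE

Orientations are given as a unit quaternion [x, y, z, w].
In Python, from workcell import bot gives the robot as it stands. The module is installed in compiled form; this text tells all that it offers.
- The arm moves only by the tool drive_tool, never from a script. Its argument "rows" is a list of rows, each an object of numbers: "dx", "dy", "dz": the shift along the tool's x, y, z in units of 50 mm (1.0 is 50 mm); "wx", "wy", "wz": the turn, a rotation vector about the tool's x, y, z in units of 5 degrees (1.0 is 5 degrees); "hand": the finger opening in mm, from 0 to 85.4. A call has 1 to 20 rows; each row is the pose to reach, as a shift and turn from the pose commanded when the call began, along the tool's axes at that moment; what a row does not reach only later rows make up. A row lasts 1/10 s, in which the tool goes at most 50 mm and 8.59 degrees, less where a joint would pass 70% of its speed; a pose out of reach is approached as far as the arm can. A call with a gripper value outside its range is refused whole. The fingers move at their own pace and stop on an object; the grip force is fixed at half the most. Time passes only in rows, so rows that repeat a pose let the fingers close. It gives the time, the measured TCP pose, the force, the opening and the grip force at its end, in the units of the state.
- bot.get_obs(): the state, without advancing time (a new reading comes with each control period).
- bot.camera(name): name is "scene" or "top" or "wrist"; returns the picture (384x512x3 uint8, red, green, blue); there is no depth.
- bot.get_calibration(name): a dict with "vfov" (degrees; the focal length in pixels is half the picture's height over the tangent of half this angle, whatever the lens; pixels are square), "cx", "cy" (the principal point, pixels), "k1" (the pictures are not rectified: a ray, as slopes to the right and down, at radius r is drawn at 1 + k1 r^2 times it, then the intrinsics apply), "origin" and "rotation" of the camera in the world; the wrist camera has in their place "mount" (4x4, takes a point from camera to tool coordinates, whose origin is the TCP and whose axes are the flange's). Camera axes: x right, y up, looking along -z (the intrinsics and any distortion apply to the point x, -y, -z); pixel columns grow to the right and rows downward; lengths in m; the calibration is good to about 2 mm. A picture is of the moment at which its call begins: read the wrist's pose just before it. get_calibration takes no time and is no camera call.
- bot.job_done(): hands the job in; it is judged then, once.
Trained networks look in the newest picture that a camera, given by its name, has taken for a name from the list of things; names that differ only in an ending like _2 or _b are one class to them, and where a whole thing is asked for, a point or a joint stands for the part that bears it (a point fixed in the world has none). Each returns a list of dicts, best first, with "score" (0 to 1); they miss things now and then, are a little off and sometimes report something else, mostly with a low value. They report only what shows in the picture. A call takes as long as a camera call. They do not tell look-alikes from the thing itself.
- bot.look_for(camera, thing): "extent" ([centre column, centre row, width, height] in pixels, round what is visible of it).
- bot.outline_of(camera, thing): "region" (384x512 bool, what is visible of it) and "extent" ([centre column, centre row, width, height] in pixels, round what is visible of it).
The state is a dict: "clock": time; "joint_pos": joint angles; "joint_vel": joint speeds; "tau": joint torques, N m; "eef_pos": TCP position; "tool_rot": TCP orientation; "ft_force": force on the tool from outside, world axes, zero at the start; "ft_torque": the same for the moment, N m; "grip_width": finger opening in m; "grasp_force": force on a finger pad.
Only numpy, scipy, OpenCV 4.12 (cv2) and the standard library are available. Lean on these libraries where they do the work, as an engineer would, in place of code of your own. Each camera call takes 0.05 s, during which the arm holds its last target. There are 200 camera calls.

TASK

Get the kitchen scale going and weigh the lemons. Fit the two battery cells from the cardboard tray into the scale's battery bay, one in each slot with the flat end pressed against the coil spring and the nub end rolled down under the retaining lip until the cell lies fully home, set the loose hood squarely down over the bay, and then, with the pan still empty, press the zero button down. After that load every lemon into the pan and let go, leaving the other things on the worktop as they are.

Things in the scene. Friction and masses are not known exactly. Their poses are not given: they have to be found in the camera images.
- scale: low kitchen scale, fixed, 355 mm wide (y), 215 mm deep (x); origin on the worktop, x to the back, away from the robot, y to the left. Base plate top at z 13 mm. Steel pan at right, centre (-5, -88) mm. Console at left: battery bay in front (x -104 to -8, y 48 to 152 mm, floor z 18 mm), behind it a housing 43 mm high (x -2 to 102, y 41 to 159 mm) with a dial rising to 62 mm
- slot_1 (a point): centre (cell origin) of a seated cell in the left slot: (-48.75, 132, 34.25) mm in the scale's frame, axes as the scale; x runs from the spring to the contact wall. The cell lies along x on the bay floor (16.3 mm below this point) between ridges 4 mm high, 12 mm to each side. The spring's tower at the near end is 34 mm wide, 30 mm high
- slot_2 (a point): the same for the right slot, (-48.75, 68, 34.25) mm in the scale's frame. At the far end of each slot stands a contact wall, face at x -18.5 mm in the scale's frame, with a retaining lip at its top that overhangs to x -24.5 mm, 26 mm wide, 33.7 to 36.3 mm over the bay floor, covering the last 4 mm of a seated cell's can
- spring_1 (a joint): how far the left slot's coil spring is pushed in, towards the robot, m: 0 free, 0.014 at its stop, 0.55 N per mm, 0.003 behind a seated cell. Its flat end plate, 21 mm across and centred on the seated cell's axis, stands at x -76 mm in the scale's frame when free
- spring_2 (a joint): the same for the right slot. A level cell cannot be set straight down past the lip: tilt it 15 to 20 degrees, nub end up above the lip, flat end low before the spring plate's upper part; push it 9 to 11 mm into the spring, then lower and level it at that push and let go: the spring slides it forward under the lip
- cell_1: battery cell of D size, black with a copper band at the nub end, 32.6 mm in diameter, 60.5 mm long with the 2 mm nub, 135 g. It lies in a groove of a cardboard tray; it may go into either slot. Origin on its axis at half its full length; its x axis runs along it towards the nub, so the flat end is at x -30.25 mm, the can's shoulder at 28.25 mm and the tip of the nub at 30.25 mm
- cell_2: a second cell just like cell_1; the two lie head to tail in the tray, in either groove
- nub_1 (a point): tip of cell_1's nub, on its axis
- nub_2 (a point): tip of cell_2's nub, on its axis
- tray: cardboard pack tray, fixed, 166 x 82 mm, rim 14 mm high, floor 5 mm thick; two grooves along its y at x -33 and +33 mm, each between ridges 6 mm high; origin on the worktop under its centre; a cell in it has its axis 21 mm over the worktop
- cover: loose grey hood of the battery bay, an open-bottomed box 107 mm (x) by 115 mm (y) by 47 mm high, walls 3 mm, with a ribbed grip bar on top, 64 mm long (along x), 12 mm wide, up to z 65 mm; 110 g. Origin at the centre of its lower rim. It stands right way up on the worktop; either way round fits
- cover_seat (a point): where the cover's origin lies when it is seated: on the base plate (z 13 mm), centre of the bay, (-56, 100) mm in the scale's frame; axes as the scale. The rim drops 5 mm over the bay's plinth, with 2.5 mm play on each side
- zero_button (a joint): travel of the round white zero button, 22 mm across: 0 free, 0.005 fully pressed (5 N); springs back
- zero_button_top (a point): centre of the zero button's top face; it is pressed straight down
- pan (a joint): how far the sprung pan has sunk, m: 0 empty, up to 0.036 at its stop; about 6 mm a lemon (140 N/m)
- pan_floor (a point): centre of the pan's flat inner floor (it sinks with the pan). The floor is 174 mm across, the rim 196 mm across and 16 mm above the floor; unloaded the floor is 47 mm over the worktop
- lemon_1: yellow lemon, about 71 mm long, 53 mm wide and 51 mm high, 85 g; origin at the centre of its underside as it first lies, x along its length, z up. Two to four lemons lie on the worktop (absent ones read None)
- lemon_2: lemon like lemon_1
- lemon_3: lemon like lemon_1
- lemon_4: lemon like lemon_1
- mug: green and white mug, bystander, 88 mm high, at the far left, beyond the tray
- spice_jar: small spice jar, bystander, 106 mm high, to the right of the scale at the back
Not all that is in view belongs to the job. What is shaped like the lemon_1 but blue or green is not meant.

How it is judged:
By the outcome, as a careful person would: the job done as asked, in the order asked, and still so for the second after the job is handed in, with the robot touching nothing.
Of lemon_1, lemon_2, lemon_3, lemon_4 only 2 to 4 are there at a start; the rules pass over those that are not, and their reading is None.
At some moment in a run one of lemon_1, lemon_2, lemon_3, lemon_4, cover may be knocked a few centimetres aside while the robot is not near it.
It also fails if it takes over 210 s, if anything falls off the work surface, if the arm or the gripper's body presses on something with over 40 N, if the wrist force passes 120 N, or if a joint passes its speed limit or range.

## Working session

There is one attempt and no reset: what is moved stays moved. The work goes in short steps, Python scripts to look and compute and a tool call to move; the robot and the scene stay as the last step left them, time stands still between calls to the robot, and variables do not carry over. Pictures are saved under pics/ and viewed, at most 14 in all, crops included, and the job is handed in when it is done.

Besides the shell and the picture viewer there is one more tool, called after "Request:" as name(argument=value, ...), one argument or row to a line, values as JSON. drive_tool: Moves the arm, as the interface text tells. Its arguments: {"type":"object","properties":{"rows":{"type":"array","items":{"type":"object","properties":{"dx":{"type":"number"},"dy":{"type":"number"},"dz":{"type":"number"},"wx":{"type":"number"},"wy":{"type":"number"},"wz":{"type":"number"},"hand":{"type":"number"}}}}},"required":["rows"]}

```bash
mkdir -p pics; cat > h.py <<'E'
import numpy as np, cv2
from scipy.spatial.transform import Rotation as R
from workcell import bot
def save(name,img): cv2.imwrite('pics/'+name+'.png',cv2.cvtColor(img,cv2.COLOR_RGB2BGR))
def cam(name,obs=None):
    c=bot.get_calibration(name); f=192/np.tan(np.radians(c['vfov'])/2)
    if 'mount' in c:
        o=obs or bot.get_obs(); T=np.eye(4);T[:3,:3]=R.from_quat(o['tool_rot']).as_matrix();T[:3,3]=o['eef_pos']
        M=T@np.array(c['mount']);return f,c,M[:3,3],M[:3,:3]
    r=np.array(c['rotation'])
    r=r if r.shape==(3,3) else R.from_quat(r).as_matrix()
    return f,c,np.array(c['origin']),r
def ray(C,u,v):
    f,c,o,r=C; d=np.array([(u-c['cx'])/f,(v-c['cy'])/f]); s=d.copy()
    for _ in range(20): s=d/(1+c['k1']*(s@s))
    w=r@np.array([s[0],-s[1],-1.]); return o,w
def at(C,u,v,z):
    o,w=ray(C,u,v); return o+w*(z-o[2])/w[2]
def proj(C,P):
    f,c,o,r=C; p=r.T@(np.array(P)-o); s=np.array([p[0],-p[1]])/(-p[2]); s=s*(1+c['k1']*(s@s)); return s*f+[c['cx'],c['cy']]
E
python3 - <<'E'
from h import *
o=bot.get_obs();print(o['eef_pos'],R.from_quat(o['tool_rot']).as_matrix().round(3).tolist(),bot.tip_extent)
for n in('top','scene','wrist'):
    im=bot.camera(n);save(n+'0',im);C=cam(n);print(n,C[0],C[2],C[3].round(3).tolist(),C[1]['k1'])
    if n=='wrist':continue
    for t in('scale','cell_1','nub_1','tray','cover','zero_button','zero_button_top','pan','lemon_1','slot_1','spring_1','mug','spice_jar'):
        try:
            for d in bot.look_for(n,t)[:6]: print(t,round(d['score'],2),np.round(d['extent'],1).tolist(),at(C,d['extent'][0],d['extent'][1],0.02).round(3)[:2])
        except Exception as e: print(t,e)
a=cv2.imread('pics/top0.png');cv2.imwrite('pics/top0b.png',cv2.resize(a,(800,600),interpolation=cv2.INTER_CUBIC))
E
```

```text
[0.21845991 0.44908139 0.24141496] [[-0.899, 0.437, -0.001], [0.437, 0.899, -0.002], [0.0, -0.002, -1.0]] 0.011
top 377.19557836387986 [0.29262402 0.08763455 1.31047814] [[0.013, 0.983, -0.181], [-1.0, 0.013, -0.006], [-0.003, 0.181, 0.983]] 0.03574379216534464
scale 0.92 [274.9, 156.0, 106.9, 67.6] [0.657 0.043]
scale 0.62 [122.5, 235.9, 38.2, 33.3] [0.37  0.559]
cell_1 0.47 [178.8, 217.8, 19.7, 16.8] [0.434 0.372]
cell_1 0.43 [174.4, 202.1, 17.1, 12.6] [0.488 0.39 ]
nub_1 0.59 [181.6, 216.6, 19.1, 10.7] [0.438 0.362]
nub_1 0.59 [175.0, 199.9, 18.2, 11.2] [0.496 0.388]
nub_1 0.2 [383.8, 166.1, 36.0, 38.9] [ 0.625 -0.338]
tray 0.68 [179.6, 211.3, 34.9, 53.2] [0.456 0.37 ]
cover 0.63 [383.4, 168.2, 39.4, 39.2] [ 0.617 -0.336]
cover 0.5 [180.1, 218.4, 23.9, 14.1] [0.432 0.367]
zero_button 0.72 [275.4, 156.2, 100.2, 64.7] [0.656 0.042]
pan 0.63 [297.5, 150.9, 54.4, 55.9] [ 0.677 -0.037]
lemon_1 0.75 [302.5, 219.8, 15.7, 23.0] [ 0.432 -0.053]
lemon_1 0.73 [266.9, 219.8, 16.9, 18.7] [0.43  0.069]
lemon_1 0.71 [391.5, 241.6, 14.7, 24.2] [ 0.363 -0.352]
lemon_1 0.61 [357.8, 253.9, 17.7, 18.
[... 1204 characters left out ...]
8]
lemon_1 0.6 [185.9, 167.8, 7.0, 13.4] [ 0.455 -0.231]
lemon_1 0.56 [177.8, 143.9, 8.9, 10.8] [ 0.357 -0.349]
lemon_1 0.47 [203.1, 148.1, 13.0, 13.1] [ 0.318 -0.24 ]
lemon_1 0.45 [249.4, 193.4, 17.9, 14.7] [0.431 0.072]
lemon_1 0.43 [226.2, 180.9, 11.7, 13.8] [ 0.425 -0.045]
slot_1 0.71 [212.0, 232.4, 108.3, 74.1] [0.674 0.058]
mug 0.66 [368.6, 229.8, 29.1, 30.3] [0.34  0.551]
mug 0.28 [316.2, 225.4, 19.4, 11.5] [0.429 0.375]
spice_jar 0.59 [150.2, 203.9, 11.6, 24.0] [ 0.691 -0.229]
spice_jar 0.53 [211.6, 232.6, 106.2, 74.4] [0.675 0.057]
wrist 340.22509874203575 [0.15963162 0.47914699 0.37331908] [[0.438, -0.868, -0.236], [0.899, 0.423, 0.114], [0.001, -0.262, 0.965]] -0.03004535456313819
```

View pics/top0b.png

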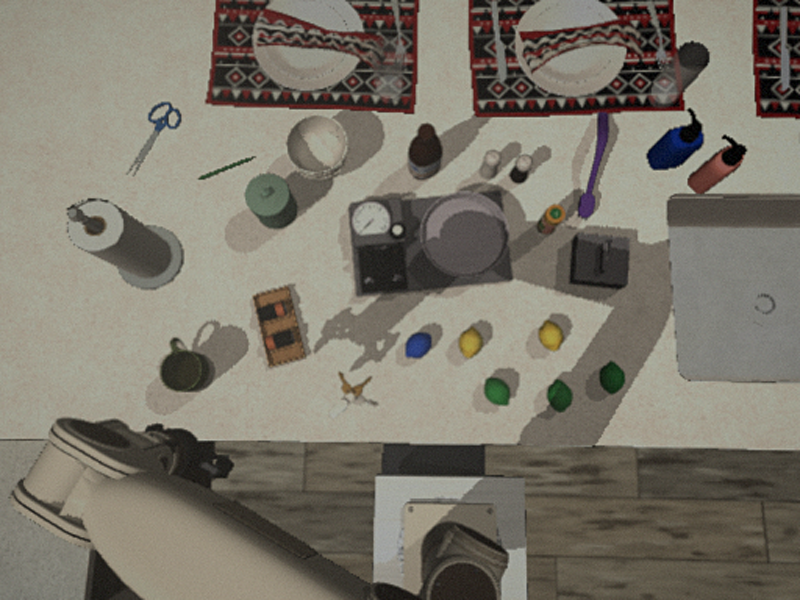

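View pics/scene0.png

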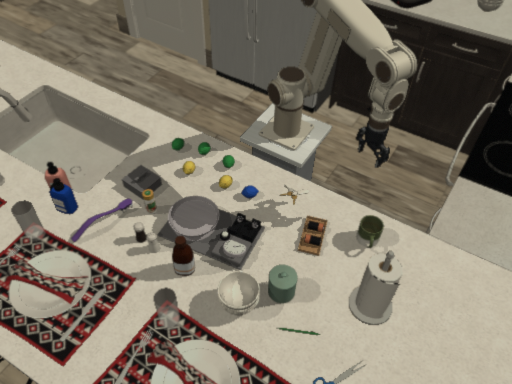

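Top picture (512-px coordinates): the tray is at (179,211), the scale at (275,156) and the hood at (383,168). The two yellow lemons are at about (302,219) and (353,217). The blue one at (267,220) and the green ones at (318,250), (358,253) and (391,241) are decoys. Next I look at the tray from near.

Request:
drive_tool(
  rows=[
    {"dx": -1,"dy": 0.1},
    {"dx": -2,"dy": 0.3},
    {"dx": -3,"dy": 0.4},
    {"dx": -3.8,"dy": 0.5},
    {"dx": -4,"dy": 0.5},
    {"dx": -4,"dy": 0.5},
    {"dx": -4,"dy": 0.5},
  ],
)

```text
invalid input at $.rows[0]: expected keys dx, dy, dz, wx, wy, wz, hand
```

```bash
cat >> h.py <<'E'
def tool(yaw,pitch=0):
    "tool z down, tool x toward yaw (deg, world); pitch = turn about tool y (deg)"
    y=np.radians(yaw);x=np.array([np.cos(y),np.sin(y),0]);z=np.array([0,0,-1.]);M=np.c_[x,np.cross(z,x),z]
    return M@R.from_euler('y',pitch,degrees=True).as_matrix()
CMD=None
def plan(P,M,frm=None,name=''):
    "row numbers from measured (or given) pose to target"
    if frm is None:
        o=bot.get_obs();p,A=np.array(o['eef_pos']),R.from_quat(o['tool_rot']).as_matrix()
    else:p,A=frm
    d=A.T@(np.array(P)-p)/.05; w=R.from_matrix(A.T@M).as_rotvec(degrees=True)/5
    print(name,'d',d.round(3).tolist(),'w',w.round(3).tolist(),'rows>=',int(np.ceil(max(np.linalg.norm(d),np.linalg.norm(w)*5/8.59))))
def look(n,name,things,z=.02,zoom=None,k=6):
    im=bot.camera(n);C=cam(n);save(name,im)
    for t in things:
        for d in bot.look_for(n,t)[:k]:
            e=d['extent'];print(t,round(d['score'],2),np.round(e,1).tolist(),at(C,e[0],e[1],z).round(4)[:2])
    return im,C
E
python3 - <<'E'
from h import *
look('wrist','w1',['cell_1','nub_1','tray'],.021)
o=bot.get_obs();print(o['eef_pos'],o['clock'],o['ft_force'])
E
```

```text
cell_1 0.64 [284.2, 335.3, 46.0, 22.4] [0.4216 0.3883]
nub_1 0.59 [283.8, 335.8, 44.5, 20.6] [0.422  0.3876]
tray 0.89 [279.5, 320.5, 103.4, 57.3] [0.4   0.392]
[0.2187422  0.44961534 0.24230431] 1.65 [ 0.39839367  0.33253282 -0.45921304]
```

View pics/w1.png

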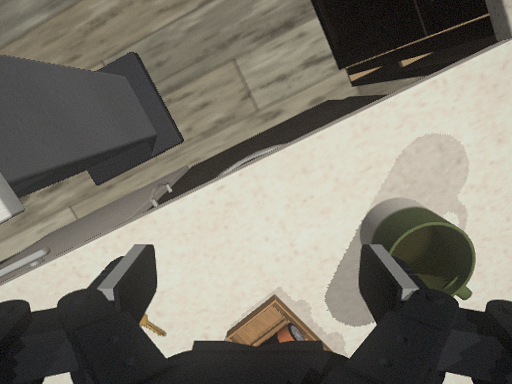

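Request:
drive_tool(
  rows=[
    {"dx": -1,"dy": 0.1,"dz": 0,"wx": 0,"wy": 0,"wz": 0,"hand": 85},
    {"dx": -2,"dy": 0.3,"dz": 0,"wx": 0,"wy": 0,"wz": 0,"hand": 85},
    {"dx": -3,"dy": 0.4,"dz": 0,"wx": 0,"wy": 0,"wz": 0,"hand": 85},
    {"dx": -4,"dy": 0.5,"dz": 0,"wx": 0,"wy": 0,"wz": 0,"hand": 85},
    {"dx": -4.4,"dy": 0.5,"dz": 0,"wx": 0,"wy": 0,"wz": 0,"hand": 85},
    {"dx": -4.4,"dy": 0.5,"dz": 0,"wx": 0,"wy": 0,"wz": 0,"hand": 85},
    {"dx": -4.4,"dy": 0.5,"dz": 0,"wx": 0,"wy": 0,"wz": 0,"hand": 85},
    {"dx": -4.4,"dy": 0.5,"dz": 0,"wx": 0,"wy": 0,"wz": 0,"hand": 85},
  ],
)

```text
clock: 2.45
eef_pos: [0.4266, 0.3762, 0.2423]
tool_rot: [0.224, 0.975, -0.0, -0.0]
ft_force: [0.1, -0.4, -0.0]
grip_width: 0.0848
grasp_force: 0.0
```

```bash
python3 - <<'E'
from h import *
im,C=look('wrist','w2',['cell_1','nub_1','tray'],.021)
o=bot.get_obs();print(o['eef_pos'],o['clock'],o['ft_force'])
c=cv2.cvtColor(im,cv2.COLOR_RGB2BGR);d=bot.look_for('wrist','tray')[0]['extent'];u,v=int(d[0]),int(d[1])
y0=max(0,v-90);x0=max(0,u-120);print(x0,y0);cv2.imwrite('pics/w2c.png',cv2.resize(c[y0:y0+180,x0:x0+240],None,fx=3.3,fy=3.3,interpolation=cv2.INTER_CUBIC))
E
```

```text
cell_1 0.71 [298.9, 215.7, 57.9, 53.2] [0.4964 0.394 ]
cell_1 0.68 [260.4, 173.9, 60.7, 56.7] [0.436  0.3764]
cell_1 0.53 [122.9, 344.4, 162.8, 79.3] [0.5553 0.1303]
nub_1 0.87 [262.1, 172.9, 63.0, 60.4] [0.4358 0.3785]
nub_1 0.57 [299.8, 215.8, 58.7, 55.0] [0.4969 0.3949]
tray 0.69 [123.5, 342.9, 157.1, 82.2] [0.5537 0.1322]
tray 0.57 [274.6, 188.5, 152.8, 149.3] [0.457  0.3831]
[0.42653429 0.37651971 0.24256667] 2.65 [0.87586204 0.62993775 0.46861744]
3 252
```

View pics/w2c.png

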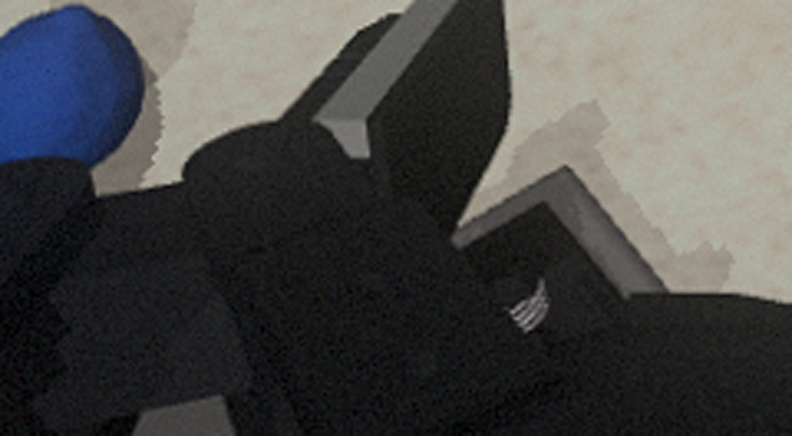

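That crop landed on the wrong object: it shows the gripper and a corner of the scale. The tray is at about (275,189), so I crop there.

```bash
python3 - <<'E'
import cv2
c=cv2.imread('pics/w2.png');cv2.imwrite('pics/w2d.png',cv2.resize(c[100:280,170:410],None,fx=3.3,fy=3.3,interpolation=cv2.INTER_CUBIC))
E
```

```text
(no output)
```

View pics/w2d.png

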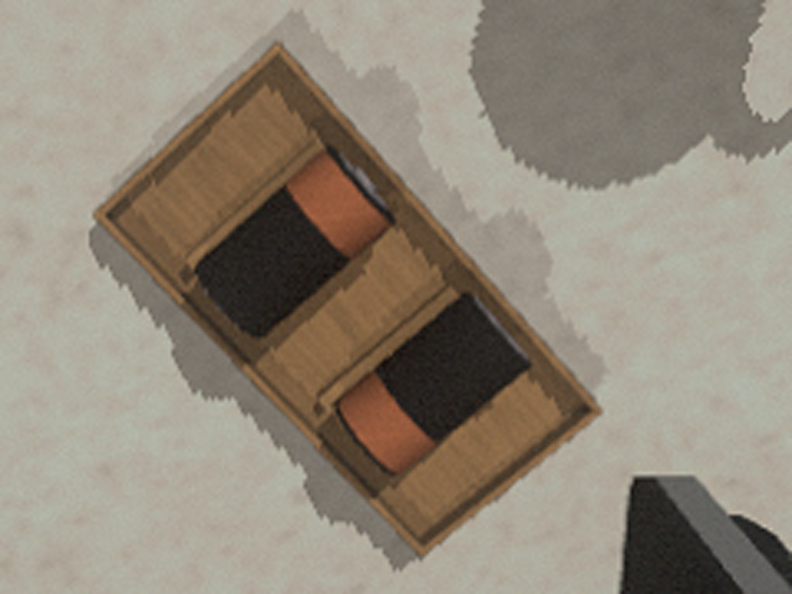

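```bash
python3 - <<'E'
from h import *
C=cam('wrist')
f=lambda p,z:at(C,p[0]/3.3+170,p[1]/3.3+100,z)
c=[f(p,.014) for p in[(278,43),(97,215),(420,555),(600,410)]]
c=np.array(c);print(c.round(4).tolist(),np.mean(c,0));
print([np.linalg.norm(c[i]-c[(i+1)%4]).round(4) for i in range(4)])
ctr=c.mean(0);lx=(c[2]+c[3]-c[0]-c[1]);lx[2]=0;lx/=np.linalg.norm(lx);print('tray x deg',np.degrees(np.arctan2(lx[1],lx[0])))
for n,a,b in(('A',(227,302),(360,184)),('B',(499,329),(369,436))):
    a,b=f(a,.021),f(b,.021);d=b-a;print(n,'flat',a.round(4),'shoulder',b.round(4),np.linalg.norm(d).round(4),'ang',np.degrees(np.arctan2(d[1],d[0])).round(1))
print('groove centres at',(ctr+lx*.033).round(4),(ctr-lx*.033).round(4))
E
```

```text
[[0.3773, 0.398, 0.014], [0.4006, 0.3212, 0.014], [0.5578, 0.3658, 0.014], [0.5349, 0.4434, 0.014]] [0.46763513 0.38210295 0.014     ]
[np.float64(0.0803), np.float64(0.1634), np.float64(0.0809), np.float64(0.164)]
tray x deg 15.979700041010599
A flat [0.4437 0.3472 0.021 ] shoulder [0.4275 0.4024 0.021 ] 0.0575 ang 106.3
B flat [0.4908 0.4233 0.021 ] shoulder [0.5062 0.3692 0.021 ] 0.0562 ang -74.1
groove centres at [0.4994 0.3912 0.014 ] [0.4359 0.373  0.014 ]
```

The tray measures 164 x 81 mm and the cell ends give 57 mm can lengths, both consistent with the sizes given. Next I look at the scale from above.

```bash
python3 - <<'E'
from h import *
o=bot.get_obs();print(np.degrees(o['joint_pos']).round(1))
plan([.60,.11,.26],tool(180))
E
```

```text
[41.4 21.7 11.3 79.6  0.  67.3]
 d [-5.443, -3.285, -0.349] w [0.003, 0.002, -5.169] rows>= 7
```

Request:
drive_tool(
  rows=[
    {"dx": -1,"dy": -0.6,"dz": -0.3,"wx": 0,"wy": 0,"wz": -1,"hand": 85},
    {"dx": -1.8,"dy": -1.1,"dz": -0.3,"wx": 0,"wy": 0,"wz": -2,"hand": 85},
    {"dx": -2.6,"dy": -1.6,"dz": -0.3,"wx": 0,"wy": 0,"wz": -3,"hand": 85},
    {"dx": -3.4,"dy": -2.1,"dz": -0.3,"wx": 0,"wy": 0,"wz": -4,"hand": 85},
    {"dx": -4.2,"dy": -2.6,"dz": -0.3,"wx": 0,"wy": 0,"wz": -5,"hand": 85},
    {"dx": -5,"dy": -3,"dz": -0.3,"wx": 0,"wy": 0,"wz": -5.2,"hand": 85},
    {"dx": -5.4,"dy": -3.3,"dz": -0.3,"wx": 0,"wy": 0,"wz": -5.2,"hand": 85},
    {"dx": -5.4,"dy": -3.3,"dz": -0.3,"wx": 0,"wy": 0,"wz": -5.2,"hand": 85},
    {"dx": -5.4,"dy": -3.3,"dz": -0.3,"wx": 0,"wy": 0,"wz": -5.2,"hand": 85},
  ],
)

```text
clock: 3.6
eef_pos: [0.598, 0.1093, 0.2571]
tool_rot: [-0.0, 1.0, 0.0, -0.0]
ft_force: [-0.6, -0.2, 0.5]
grip_width: 0.0847
grasp_force: 0.0
```

```bash
python3 - <<'E'
from h import *
im,C=look('wrist','w3',['zero_button','scale','pan'],.05,k=2)
o=bot.get_obs();print(o['eef_pos'],R.from_quat(o['tool_rot']).as_matrix()[:2,0])
c=cv2.cvtColor(im,cv2.COLOR_RGB2BGR);cv2.imwrite('pics/w3b.png',cv2.resize(c,(800,600),interpolation=cv2.INTER_CUBIC))
E
```

```text
zero_button 0.69 [267.6, 242.0, 19.3, 19.4] [0.6783 0.122 ]
zero_button 0.45 [266.4, 142.3, 22.4, 16.8] [0.5717 0.1198]
scale 0.66 [195.8, 214.5, 332.0, 211.6] [0.6473 0.0464]
pan 0.77 [124.7, 234.5, 189.4, 174.8] [ 0.67   -0.0311]
[0.5975156  0.11078787 0.25752885] [-0.99999498 -0.00316854]
```

View pics/w3b.png

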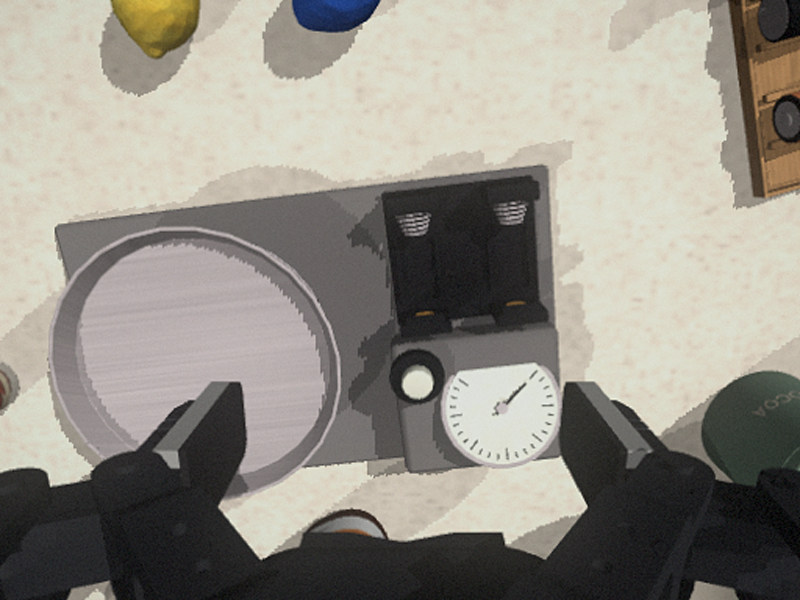

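The picture shows the scale with its base near edge running from (57,227) to (546,166) in 800-px coordinates. The springs are at (413,222) and (510,212), the white button at (415,382) and the housing's front edge from (392,345) to (554,324). I fit the scale pose to these points.

```bash
python3 - <<'E'
from h import *
from scipy.optimize import least_squares
C=cam('wrist')
pts=[((546,166),(-107.5,177.5,13)),((57,227),(-107.5,-177.5,13)),((554,324),(-2,159,43)),((393,345),(-2,41,43)),((408,471),(102,41,43))]
g=lambda q,P:np.r_[q[:2]+R.from_euler('z',q[2]).as_matrix()[:2,:2]@np.array(P[:2])/1e3,P[2]/1e3]
fun=lambda q:np.concatenate([proj(C,g(q,P))*1.5625-p for p,P in pts])
r=least_squares(fun,[.65,.04,.05],loss='soft_l1',f_scale=2);q=r.x;print(q.round(4),np.degrees(q[2]),fun(q).reshape(-1,2).round(1).tolist())
np.save('scale.npy',q)
for n,P in dict(s1=(-48.75,132,34.25),s2=(-48.75,68,34.25),seat=(-56,100,13),pan=(-5,-88,47),sp1=(-76,132,34.25),sp2=(-76,68,34.25),lip1=(-24.5,132,54.3),lip2=(-24.5,68,54.3)).items():
    print(n,g(q,P).round(4),(proj(C,g(q,P))*1.5625).round(0))
b=at(C,415/1.5625,382/1.5625,.05);print('button',b, 'in scale',R.from_euler('z',-q[2]).as_matrix()[:2,:2]@(b[:2]-q[:2]))
E
```

```text
[0.6637 0.0581 0.1303] 7.466396708264146 [[14.5, -4.3], [4.5, 1.2], [0.0, -0.3], [-10.1, -0.5], [-5.9, 4.6]]
s1 [0.5983 0.1827 0.0342] [507. 259.]
s2 [0.6066 0.1192 0.0342] [413. 271.]
seat [0.5952 0.15   0.013 ] [456. 249.]
pan [ 0.6702 -0.0298  0.047 ] [197. 365.]
sp1 [0.5712 0.1791 0.0342] [504. 219.]
sp2 [0.5796 0.1157 0.0342] [408. 231.]
lip1 [0.6223 0.1858 0.0543] [516. 301.]
lip2 [0.6306 0.1224 0.0543] [418. 313.]
button [0.6812072  0.12069562 0.05      ] in scale [0.02544692 0.05977603]
```

```bash
python3 - <<'E'
import cv2,numpy as np
c=cv2.imread('pics/w3.png')[95:265,235:375].astype(float)
c=(255*(c/255)**.55).astype('uint8')
cv2.imwrite('pics/w3c.png',cv2.resize(c,None,fx=3.5,fy=3.5,interpolation=cv2.INTER_CUBIC))
E
```

```text
(no output)
```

View pics/w3c.png

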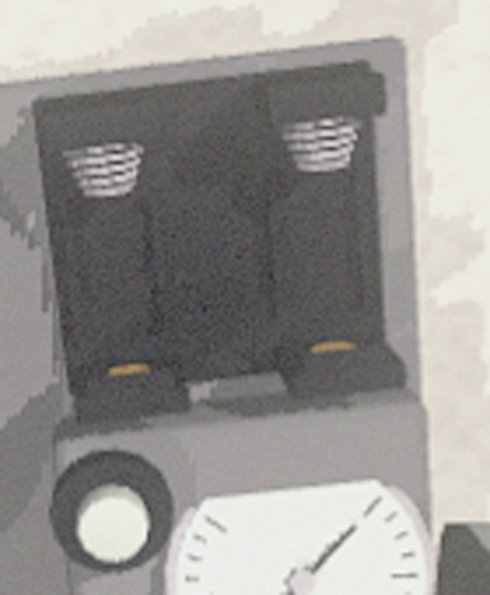

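```bash
python3 - <<'E'
from h import *
from scipy.optimize import least_squares
C=cam('wrist')
cr=lambda u,v:(u/3.5+235,v/3.5+95)
pts=[(cr(35,100),(-104,48,18)),(cr(425,400),(-2,159,43)),(cr(55,435),(-2,41,43)),((408/1.5625,471/1.5625),(102,41,43)),
(cr(107,194),(-76,68,44.5)),(cr(324,169),(-76,132,44.5)),(cr(128,370),(-18.5,68,None)),(cr(333,347),(-18.5,132,None)),((1e3,0),0)]
pts=pts[:-1]
g=lambda q,P:np.r_[q[:2]+R.from_euler('z',q[2]).as_matrix()[:2,:2]@np.array(P[:2])/1e3,P[2]/1e3]
def fun(q):
    out=[]
    for p,P in pts:
        if P[2] is None: out+=[proj(C,g(q,(P[0],P[1],48)))[0]-p[0]]
        else: out+=list(proj(C,g(q,P))-p)
    # near base edge line, x=-107.5
    for (u,v) in((57/1.5625,227/1.5625),(546/1.5625,166/1.5625)):
        w=at(C,u,v,.013);l=R.from_euler('z',-q[2]).as_matrix()[:2,:2]@(w[:2]-q[:2]);out.append((l[0]+.1075)*900)
    return np.array(out)
r=least_squares(fun,[.65,.04,.1],loss='soft_l1',f_scale=1);q=r.x;print(q.round(4),np.degrees(q[2]).round(2),fun(q).round(1).tolist())
np.save('scale.npy',q)
inv=lambda w:(R.from_euler('z',-q[2]).as_matrix()[:2,:2]@(w[:2]-q[:2])*1e3).round(1)
print('base corners',inv(at(C,57/1.5625,227/1.5625,.013)),inv(at(C,546/1.5625,166/1.5625,.013)))
print('button',inv(at(C,*cr(113,522),.05)))
for n,P in dict(s1=(-48.75,132,34.25),s2=(-48.75,68,34.25),seat=(-56,100,13),pan=(-5,-88,47)).items(): print(n,g(q,P).round(4))
# pan ellipse
im=cv2.imread('pics/w3.png')
rim=[(68,290),(165,228),(250,255),(338,350),(325,420),(55,340),(85,450)]
w=np.array([at(C,u/1.5625,v/1.5625,.063)[:2] for u,v in rim]);A=np.c_[2*w,np.ones(len(w))];s=np.linalg.lstsq(A,(w**2).sum(1),rcond=None)[0];print('pan c',inv(s[:2]),'R',np.sqrt(s[2]+s[:2]@s[:2]))
E
```

```text
[0.6639 0.0615 0.121 ] 6.93 [-1.6, -0.6, 1.3, -0.7, -2.5, 1.7, -1.7, 3.4, -0.1, -0.3, 0.9, -0.6, 0.1, 2.5, -0.1, -0.4]
base corners [-107.6 -184.8] [-108.   163.1]
button [24.2 58.6]
s1 [0.5996 0.1866 0.0342]
s2 [0.6073 0.1231 0.0342]
seat [0.5962 0.154  0.013 ]
pan [ 0.6695 -0.0265  0.047 ]
pan c [ -2.2 -89.1] R 0.09573798977677503
```

Dropping the base-corner assumption, the fit is good: about 1 to 3 px residuals, the near edge at x -107.6, and the pan centre and radius right to about 3 mm. Now I pick cell A.

```bash
python3 - <<'E'
from h import *
plan([.4352,.3762,.10],tool(286))
plan([.4991,.3942,.10],tool(106))
E
```

```text
d [3.23, 5.318, 3.152] w [0.001, 0.002, -21.164] rows>= 13
 d [1.95, 5.674, 3.152] w [0.002, -0.001, 14.836] rows>= 9
```

Request:
drive_tool(
  rows=[
    {"dx": 0.5,"dy": 0.8,"dz": 0,"wx": 0,"wy": 0,"wz": -1.6,"hand": 50},
    {"dx": 1,"dy": 1.5,"dz": 0,"wx": 0,"wy": 0,"wz": -3.2,"hand": 50},
    {"dx": 1.4,"dy": 2.2,"dz": 0,"wx": 0,"wy": 0,"wz": -4.8,"hand": 50},
    {"dx": 1.8,"dy": 2.9,"dz": 0,"wx": 0,"wy": 0,"wz": -6.4,"hand": 50},
    {"dx": 2.2,"dy": 3.6,"dz": 0,"wx": 0,"wy": 0,"wz": -8,"hand": 50},
    {"dx": 2.6,"dy": 4.3,"dz": 0,"wx": 0,"wy": 0,"wz": -9.6,"hand": 50},
    {"dx": 3,"dy": 5,"dz": 0,"wx": 0,"wy": 0,"wz": -11.2,"hand": 50},
    {"dx": 3.23,"dy": 5.32,"dz": 0.5,"wx": 0,"wy": 0,"wz": -12.8,"hand": 50},
    {"dx": 3.23,"dy": 5.32,"dz": 1,"wx": 0,"wy": 0,"wz": -14.4,"hand": 50},
    {"dx": 3.23,"dy": 5.32,"dz": 1.5,"wx": 0,"wy": 0,"wz": -16,"hand": 50},
    {"dx": 3.23,"dy": 5.32,"dz": 2,"wx": 0,"wy": 0,"wz": -17.6,"hand": 50},
    {"dx": 3.23,"dy": 5.32,"dz": 2.5,"wx": 0,"wy": 0,"wz": -19.2,"hand": 50},
    {"dx": 3.23,"dy": 5.32,"dz": 3,"wx": 0,"wy": 0,"wz": -20.8,"hand": 50},
    {"dx": 3.23,"dy": 5.32,"dz": 3.15,"wx": 0,"wy": 0,"wz": -21.16,"hand": 50},
    {"dx": 3.23,"dy": 5.32,"dz": 3.15,"wx": 0,"wy": 0,"wz": -21.16,"hand": 50},
    {"dx": 3.23,"dy": 5.32,"dz": 3.15,"wx": 0,"wy": 0,"wz": -21.16,"hand": 50},
  ],
)

```text
clock: 5.4
eef_pos: [0.4359, 0.376, 0.1003]
tool_rot: [0.798, -0.603, 0.0, -0.0]
ft_force: [0.9, -0.5, -0.1]
grip_width: 0.0502
grasp_force: 0.0
```

```bash
python3 - <<'E'
from h import *
o=bot.get_obs();print(o['grip_width'])
plan([.4352,.3762,.021],tool(286))
im,C=look('wrist','w4',['cell_1'],.021)
E
```

```text
0.05015422971786615
 d [-0.008, 0.014, 1.587] w [-0.006, 0.004, -0.022] rows>= 2
cell_1 0.96 [157.1, 208.3, 61.6, 102.4] [0.4995 0.3963]
cell_1 0.82 [260.9, 207.3, 52.9, 104.0] [0.4346 0.377 ]
cell_1 0.54 [210.1, 191.9, 255.9, 122.9] [0.4688 0.376 ]
```

View pics/w4.png

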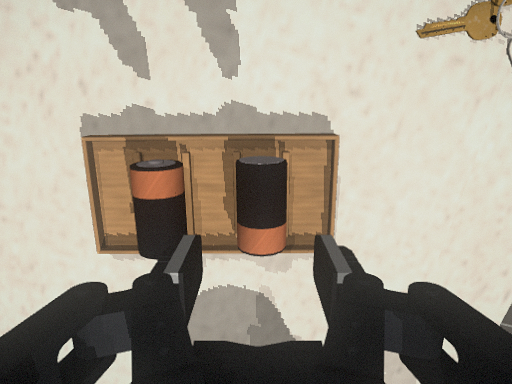

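The cell at (261,207) is aligned upright between the fingers, with its band toward the gripper, and the other cell is clear at (157,208). I descend and grip.

Request:
drive_tool(
  rows=[
    {"dx": 0,"dy": 0,"dz": 0.6,"wx": 0,"wy": 0,"wz": 0,"hand": 50},
    {"dx": 0,"dy": 0,"dz": 1.2,"wx": 0,"wy": 0,"wz": 0,"hand": 50},
    {"dx": 0,"dy": 0,"dz": 1.58,"wx": 0,"wy": 0,"wz": 0,"hand": 50},
    {"dx": 0,"dy": 0,"dz": 1.58,"wx": 0,"wy": 0,"wz": 0,"hand": 50},
    {"dx": 0,"dy": 0,"dz": 1.58,"wx": 0,"wy": 0,"wz": 0,"hand": 28},
    {"dx": 0,"dy": 0,"dz": 1.58,"wx": 0,"wy": 0,"wz": 0,"hand": 28},
    {"dx": 0,"dy": 0,"dz": 1.58,"wx": 0,"wy": 0,"wz": 0,"hand": 28},
    {"dx": 0,"dy": 0,"dz": 1.58,"wx": 0,"wy": 0,"wz": 0,"hand": 28},
    {"dx": 0,"dy": 0,"dz": 1.58,"wx": 0,"wy": 0,"wz": 0,"hand": 28},
  ],
)

```text
clock: 6.4
eef_pos: [0.4356, 0.3756, 0.0226]
tool_rot: [0.798, -0.603, -0.001, -0.0]
ft_force: [-5.9, -2.0, 4.5]
grip_width: 0.0307
grasp_force: 59.2
```

Request:
drive_tool(
  rows=[
    {"dx": 0,"dy": 0,"dz": -0.5,"wx": 0,"wy": 0,"wz": 0,"hand": 28},
    {"dx": 0,"dy": 0,"dz": -1.5,"wx": 0,"wy": 0,"wz": 0,"hand": 28},
    {"dx": 0,"dy": 0,"dz": -2.4,"wx": 0,"wy": 0,"wz": 0,"hand": 28},
    {"dx": 0,"dy": 0,"dz": -2.4,"wx": 0,"wy": 0,"wz": 0,"hand": 28},
    {"dx": 0,"dy": 0,"dz": -2.4,"wx": 0,"wy": 0,"wz": 0,"hand": 28},
  ],
)

```text
clock: 6.9
eef_pos: [0.438, 0.3764, 0.1439]
tool_rot: [0.798, -0.603, 0.001, -0.003]
ft_force: [0.0, 0.8, -2.3]
grip_width: 0.0307
grasp_force: 59.9
```

```bash
cat >> h.py <<'E'
def S(P):
    q=np.load('scale.npy');return np.r_[q[:2]+R.from_euler('z',q[2]).as_matrix()[:2,:2]@np.array(P[:2])/1e3,P[2]/1e3]
def syaw(): return np.degrees(np.load('scale.npy')[2])
E
python3 - <<'E'
from h import *
o=bot.get_obs();print(o['grip_width'],o['grasp_force'],o['eef_pos'],o['ft_force'])
plan(S((-58,132,100)),tool(180+syaw()))
E
```

```text
0.0306632792200204 59.92323160171509 [0.43796422 0.37641843 0.14393473] [ 0.00765243  0.79988158 -2.26528715]
 d [4.508, -1.884, 0.879] w [-0.027, 0.085, 19.783] rows>= 12
```

Request:
drive_tool(
  rows=[
    {"dx": 0.4,"dy": -0.16,"dz": 0,"wx": 0,"wy": 0,"wz": 1.65,"hand": 28},
    {"dx": 0.8,"dy": -0.32,"dz": 0,"wx": 0,"wy": 0,"wz": 3.3,"hand": 28},
    {"dx": 1.2,"dy": -0.48,"dz": 0,"wx": 0,"wy": 0,"wz": 4.95,"hand": 28},
    {"dx": 1.6,"dy": -0.64,"dz": 0,"wx": 0,"wy": 0,"wz": 6.6,"hand": 28},
    {"dx": 2,"dy": -0.8,"dz": 0,"wx": 0,"wy": 0,"wz": 8.25,"hand": 28},
    {"dx": 2.4,"dy": -0.96,"dz": 0,"wx": 0,"wy": 0,"wz": 9.9,"hand": 28},
    {"dx": 2.8,"dy": -1.12,"dz": 0,"wx": 0,"wy": 0,"wz": 11.55,"hand": 28},
    {"dx": 3.2,"dy": -1.28,"dz": 0,"wx": 0,"wy": 0,"wz": 13.2,"hand": 28},
    {"dx": 3.6,"dy": -1.44,"dz": 0,"wx": 0,"wy": 0,"wz": 14.85,"hand": 28},
    {"dx": 4,"dy": -1.6,"dz": 0,"wx": 0,"wy": 0,"wz": 16.5,"hand": 28},
    {"dx": 4.3,"dy": -1.75,"dz": 0,"wx": 0,"wy": 0,"wz": 18.15,"hand": 28},
    {"dx": 4.5,"dy": -1.88,"dz": 0,"wx": 0,"wy": 0,"wz": 19.78,"hand": 28},
    {"dx": 4.5,"dy": -1.88,"dz": 0,"wx": 0,"wy": 0,"wz": 19.78,"hand": 28},
    {"dx": 4.5,"dy": -1.88,"dz": 0,"wx": 0,"wy": 0,"wz": 19.78,"hand": 28},
  ],
)

```text
clock: 8.3
eef_pos: [0.5874, 0.1842, 0.1395]
tool_rot: [-0.062, 0.998, -0.0, -0.001]
ft_force: [-1.3, 0.6, -1.6]
grip_width: 0.0307
grasp_force: 59.9
```

```bash
python3 - <<'E'
from h import *
im,C=look('wrist','w5',['cell_1','nub_1'],.1)
c=cv2.cvtColor(im,cv2.COLOR_RGB2BGR);c=(255*(c/255.)**.55).astype('uint8');cv2.imwrite('pics/w5b.png',cv2.resize(c,(800,600),interpolation=cv2.INTER_CUBIC))
E
```

```text
nub_1 0.73 [257.3, 264.9, 77.4, 156.5] [0.6089 0.1879]
nub_1 0.52 [507.5, 113.3, 9.0, 32.8] [0.5118 0.3014]
```

View pics/w5b.png

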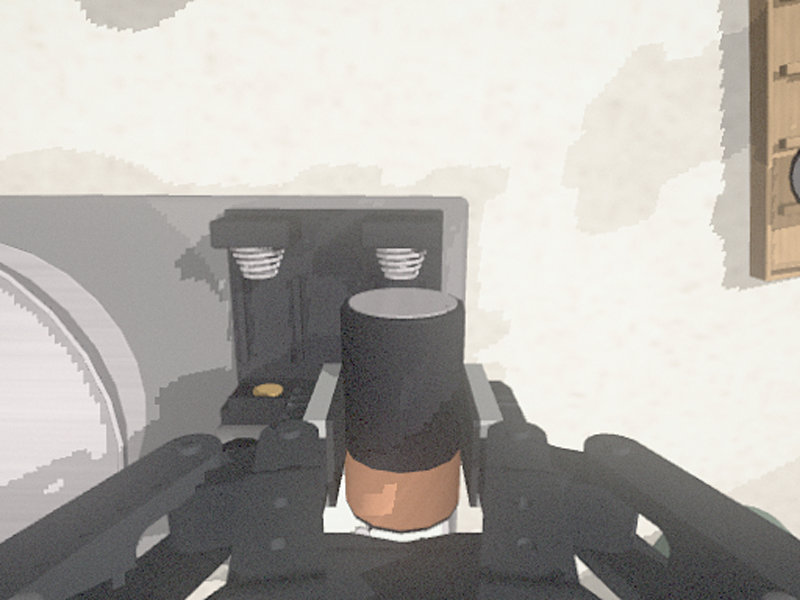

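The picture shows the cell in the grip with its flat end at about (403,302) and its nub toward the housing. The springs are at (258,262) and (401,262), and the base's near edge is level at row 197. I refine the fit from this nearer view.

```bash
python3 - <<'E'
from h import *
o=bot.get_obs();C=cam('wrist');A=R.from_quat(o['tool_rot']).as_matrix();p=np.array(o['eef_pos'])
k=1.5625
# flat end
oo,w=ray(C,403/k,302/k);_,wl=ray(C,342/k,302/k);_,wr=ray(C,464/k,302/k)
t=.0326/np.linalg.norm(wr-wl);F=oo+w*t;print('flat in tool mm',(A.T@(F-p)*1e3).round(1),'world',F.round(4))
for nm,P in dict(sp1=(-76,132,34.25),sp2=(-76,68,34.25),sp1top=(-76,132,44.75),tw1=(-76,132,48),lip2a=(-24.5,81,54.3),lip2b=(-24.5,55,54.3),base=(-107.5,163,13),plR=(-104,48,18),plL=(-104,152,18)).items(): print(nm,(proj(C,S(P))*k).round(0))
inv=lambda w:(R.from_euler('z',-syaw(),degrees=True).as_matrix()[:2,:2]@(w[:2]-np.load('scale.npy')[:2])*1e3).round(1)
for u,v,z in((466,200,.013),(100,196,.013),(258,278,.036),(401,278,.036),(443,212,.018),(267,390,.036)):print((u,v),inv(at(C,u/k,v/k,z)))
E
python3 - <<'E'
import cv2
c=cv2.imread('pics/w5b.png');cv2.imwrite('pics/w5c.png',cv2.resize(c[180:440,190:520],None,fx=2.3,fy=2.3,interpolation=cv2.INTER_CUBIC))
E
```

```text
flat in tool mm [28.3  0.9  5.9] world [0.5592 0.1823 0.1344]
sp1 [401. 273.]
sp2 [261. 272.]
sp1top [401. 278.]
tw1 [401. 279.]
lip2a [286. 395.]
lip2b [228. 395.]
base [466. 199.]
plR [224. 207.]
plL [444. 207.]
(466, 200) [-107.1  163. ]
(100, 196) [-109.   -13.6]
(258, 278) [-73.7  67. ]
(401, 278) [-73.9 131.9]
(443, 212) [-101.8  151.7]
(267, 390) [-18.5  67.5]
```

View pics/w5c.png

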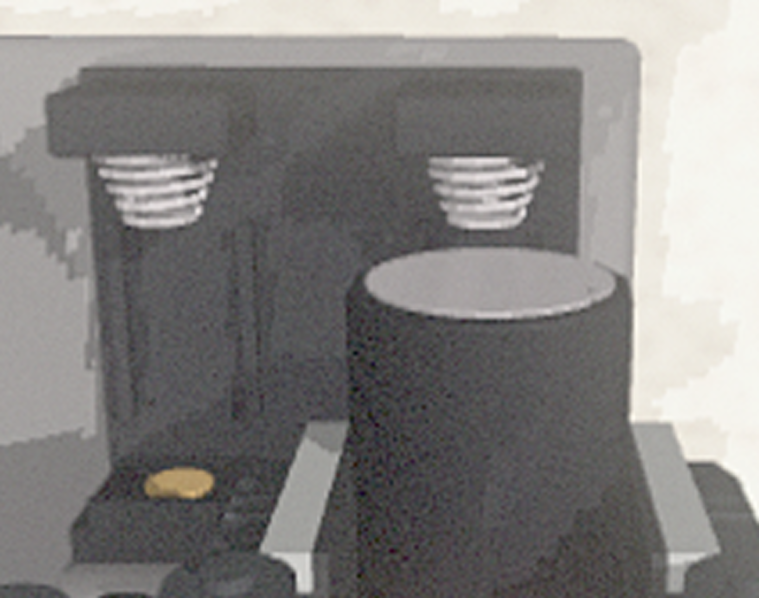

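The predicted base corner, plinth and spring columns agree with this view to about 1 mm. The cell sits at about (-2, 1, 4 to 6) mm in the tool frame. Now the tilted pre-insert pose.

```bash
cat >> h.py <<'E'
def celltool(c,th,off,slot_y=132):
    "TCP pose for cell centre at scale (x, slot_y), local z over bay floor, nub-up tilt th"
    M=tool(180+syaw(),-th);return S((c[0],slot_y,c[1]+18))-M@(np.array(off)/1e3),M
E
python3 - <<'E'
from h import *
P,M=celltool((-47,62),17,(-1.95,.9,4));plan(P,M);print(P)
E
```

```text
d [-0.221, -0.016, 1.142] w [0.004, -3.413, 0.034] rows>= 2
[0.59840362 0.18555592 0.08325509]
```

Request:
drive_tool(
  rows=[
    {"dx": -0.06,"dy": 0,"dz": 0.2,"wx": 0,"wy": -0.8,"wz": 0,"hand": 28},
    {"dx": -0.12,"dy": 0,"dz": 0.5,"wx": 0,"wy": -1.6,"wz": 0,"hand": 28},
    {"dx": -0.18,"dy": 0,"dz": 0.8,"wx": 0,"wy": -2.4,"wz": 0,"hand": 28},
    {"dx": -0.22,"dy": -0.02,"dz": 1,"wx": 0,"wy": -3.2,"wz": 0,"hand": 28},
    {"dx": -0.22,"dy": -0.02,"dz": 1.14,"wx": 0,"wy": -3.41,"wz": 0,"hand": 28},
    {"dx": -0.22,"dy": -0.02,"dz": 1.14,"wx": 0,"wy": -3.41,"wz": 0,"hand": 28},
    {"dx": -0.22,"dy": -0.02,"dz": 1.14,"wx": 0,"wy": -3.41,"wz": 0,"hand": 28},
    {"dx": -0.22,"dy": -0.02,"dz": 1.14,"wx": 0,"wy": -3.41,"wz": 0,"hand": 28},
  ],
)

```text
clock: 9.25
eef_pos: [0.6003, 0.1854, 0.0849]
tool_rot: [-0.06, 0.987, 0.009, 0.149]
ft_force: [0.1, -0.8, -1.3]
grip_width: 0.0304
grasp_force: 59.9
```

```bash
python3 - <<'E'
from h import *
o=bot.get_obs();print(o['ft_force'])
off=(-1.95,.9,4)
for c,th in[((-47,62),17),((-47,47.5),17),((-53,47.5),17),((-58.3,47.5),17),((-58,42),13.5),((-57.3,37),10),((-57,27),5),((-56.7,18.3),0)]:
    P,M=celltool(c,th,off);plan(P,M,name=(c,th))
im,C=look('wrist','w6',[]);c=cv2.cvtColor(im,cv2.COLOR_RGB2BGR);c=(255*(c/255.)**.55).astype('uint8');cv2.imwrite('pics/w6b.png',cv2.resize(c[100:,110:420],None,fx=2.1,fy=2.1,interpolation=cv2.INTER_CUBIC))
E
```

```text
[ 0.14522224 -0.76025976 -1.29260013]
((-47, 62), 17) d [0.045, 0.007, 0.021] w [0.008, 0.03, 0.012] rows>= 1
((-47, 47.5), 17) d [0.131, 0.007, 0.298] w [0.008, 0.03, 0.012] rows>= 1
((-53, 47.5), 17) d [0.246, 0.007, 0.263] w [0.008, 0.03, 0.012] rows>= 1
((-58.3, 47.5), 17) d [0.347, 0.007, 0.232] w [0.008, 0.03, 0.012] rows>= 1
((-58, 42), 13.5) d [0.369, 0.007, 0.336] w [0.007, 0.73, 0.012] rows>= 1
((-57.3, 37), 10) d [0.38, 0.007, 0.434] w [0.007, 1.43, 0.012] rows>= 1
((-57, 27), 5) d [0.425, 0.007, 0.625] w [0.006, 2.43, 0.013] rows>= 2
((-56.7, 18.3), 0) d [0.463, 0.007, 0.791] w [0.006, 3.43, 0.013] rows>= 2
```

View pics/w6b.png

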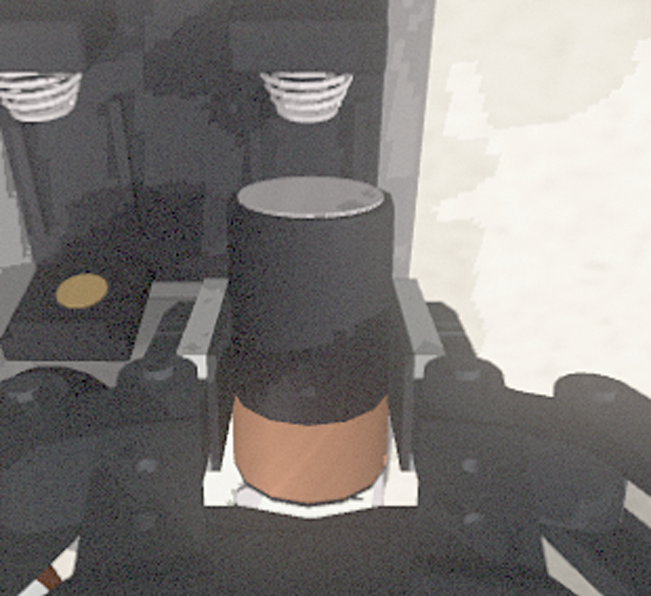

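The cell's axis at column 310 lines up with the left spring at column 307. I lower and begin the push.

Request:
drive_tool(
  rows=[
    {"dx": 0.09,"dy": 0.01,"dz": 0.15,"wx": 0,"wy": 0,"wz": 0,"hand": 28},
    {"dx": 0.13,"dy": 0.01,"dz": 0.3,"wx": 0,"wy": 0,"wz": 0,"hand": 28},
    {"dx": 0.2,"dy": 0.01,"dz": 0.28,"wx": 0,"wy": 0,"wz": 0,"hand": 28},
    {"dx": 0.25,"dy": 0.01,"dz": 0.26,"wx": 0,"wy": 0,"wz": 0,"hand": 28},
    {"dx": 0.25,"dy": 0.01,"dz": 0.26,"wx": 0,"wy": 0,"wz": 0,"hand": 28},
    {"dx": 0.25,"dy": 0.01,"dz": 0.26,"wx": 0,"wy": 0,"wz": 0,"hand": 28},
  ],
)

```text
clock: 9.9
eef_pos: [0.5919, 0.1844, 0.0684]
tool_rot: [-0.06, 0.987, 0.009, 0.149]
ft_force: [2.3, 0.6, -2.0]
grip_width: 0.0307
grasp_force: 59.9
```

```bash
python3 - <<'E'
from h import *
off=(-1.95,.9,4)
for c,th in[((-53,47.5),17),((-58.3,47.5),17)]:
    P,M=celltool(c,th,off);plan(P,M,name=(c,th))
E
```

```text
((-53, 47.5), 17) d [-0.014, 0.008, -0.004] w [0.002, 0.03, 0.003] rows>= 1
((-58.3, 47.5), 17) d [0.087, 0.008, -0.035] w [0.002, 0.03, 0.003] rows>= 1
```

Request:
drive_tool(
  rows=[
    {"dx": 0.05,"dy": 0,"dz": -0.02,"wx": 0,"wy": 0,"wz": 0,"hand": 28},
    {"dx": 0.09,"dy": 0,"dz": -0.035,"wx": 0,"wy": 0,"wz": 0,"hand": 28},
    {"dx": 0.09,"dy": 0,"dz": -0.035,"wx": 0,"wy": 0,"wz": 0,"hand": 28},
    {"dx": 0.09,"dy": 0,"dz": -0.035,"wx": 0,"wy": 0,"wz": 0,"hand": 28},
  ],
)

```text
clock: 10.3
eef_pos: [0.5873, 0.1839, 0.0688]
tool_rot: [-0.06, 0.987, 0.009, 0.149]
ft_force: [4.7, 0.5, -2.8]
grip_width: 0.0307
grasp_force: 59.8
```

```bash
python3 - <<'E'
from h import *
off=(-1.95,.9,4)
for c,th in[((-58.3,47.5),17),((-58,42),13.5),((-57.3,37),10),((-57,27),5),((-56.7,18.8),0)]:
    P,M=celltool(c,th,off);plan(P,M,name=(c,th))
E
```

```text
((-58.3, 47.5), 17) d [0.001, 0.007, 0.0] w [0.002, 0.035, 0.003] rows>= 1
((-58, 42), 13.5) d [0.023, 0.007, 0.105] w [0.002, 0.735, 0.003] rows>= 1
((-57.3, 37), 10) d [0.034, 0.007, 0.203] w [0.002, 1.435, 0.003] rows>= 1
((-57, 27), 5) d [0.08, 0.007, 0.393] w [0.002, 2.435, 0.003] rows>= 2
((-56.7, 18.8), 0) d [0.115, 0.006, 0.55] w [0.002, 3.435, 0.003] rows>= 2
```

Request:
drive_tool(
  rows=[
    {"dx": 0.01,"dy": 0.01,"dz": 0.05,"wx": 0,"wy": 0.37,"wz": 0,"hand": 28},
    {"dx": 0.02,"dy": 0.01,"dz": 0.1,"wx": 0,"wy": 0.73,"wz": 0,"hand": 28},
    {"dx": 0.03,"dy": 0.01,"dz": 0.15,"wx": 0,"wy": 1.1,"wz": 0,"hand": 28},
    {"dx": 0.035,"dy": 0.01,"dz": 0.2,"wx": 0,"wy": 1.43,"wz": 0,"hand": 28},
    {"dx": 0.05,"dy": 0.01,"dz": 0.27,"wx": 0,"wy": 1.8,"wz": 0,"hand": 28},
    {"dx": 0.07,"dy": 0.01,"dz": 0.33,"wx": 0,"wy": 2.1,"wz": 0,"hand": 28},
    {"dx": 0.08,"dy": 0.01,"dz": 0.39,"wx": 0,"wy": 2.43,"wz": 0,"hand": 28},
    {"dx": 0.08,"dy": 0.01,"dz": 0.39,"wx": 0,"wy": 2.43,"wz": 0,"hand": 28},
  ],
)

```text
clock: 11.1
eef_pos: [0.5919, 0.1854, 0.0503]
tool_rot: [-0.06, 0.997, 0.003, 0.046]
ft_force: [5.5, 1.1, 3.2]
grip_width: 0.0305
grasp_force: 60.3
```

```bash
python3 - <<'E'
from h import *
off=(-1.95,.9,4)
for c,th in[((-57,27),5),((-56.7,19),0),((-56.7,17),0),((-56.7,14.5),0)]:
    P,M=celltool(c,th,off);plan(P,M,name=(c,th))
E
```

```text
((-57, 27), 5) d [0.057, -0.013, 0.025] w [0.015, 0.056, 0.001] rows>= 1
((-56.7, 19), 0) d [0.059, -0.014, 0.182] w [0.015, 1.056, 0.002] rows>= 1
((-56.7, 17), 0) d [0.063, -0.014, 0.222] w [0.015, 1.056, 0.002] rows>= 1
((-56.7, 14.5), 0) d [0.067, -0.014, 0.272] w [0.015, 1.056, 0.002] rows>= 1
```

Request:
drive_tool(
  rows=[
    {"dx": 0.03,"dy": -0.01,"dz": 0,"wx": 0,"wy": 0,"wz": 0,"hand": 28},
    {"dx": 0.04,"dy": -0.01,"dz": 0,"wx": 0,"wy": 0,"wz": 0,"hand": 28},
    {"dx": 0.04,"dy": -0.01,"dz": 0,"wx": 0,"wy": 0,"wz": 0,"hand": 28},
  ],
)

```text
clock: 11.4
eef_pos: [0.5897, 0.1851, 0.0505]
tool_rot: [-0.061, 0.997, 0.004, 0.047]
ft_force: [7.2, 2.4, 1.9]
grip_width: 0.0308
grasp_force: 60.3
```

```bash
python3 - <<'E'
from h import *
off=(-1.95,.9,4)
for c,th in[((-57,27),5),((-56.7,19),0),((-56.7,14.5),0)]:
    P,M=celltool(c,th,off);plan(P,M,name=(c,th))
im,C=look('wrist','w7',[]);c=cv2.cvtColor(im,cv2.COLOR_RGB2BGR);c=(255*(c/255.)**.55).astype('uint8');cv2.imwrite('pics/w7b.png',cv2.resize(c[100:,110:420],None,fx=2.1,fy=2.1,interpolation=cv2.INTER_CUBIC))
E
```

```text
((-57, 27), 5) d [0.014, -0.013, 0.033] w [0.025, 0.071, 0.006] rows>= 1
((-56.7, 19), 0) d [0.015, -0.013, 0.19] w [0.024, 1.071, 0.007] rows>= 1
((-56.7, 14.5), 0) d [0.024, -0.013, 0.279] w [0.024, 1.071, 0.007] rows>= 1
```

View pics/w7b.png

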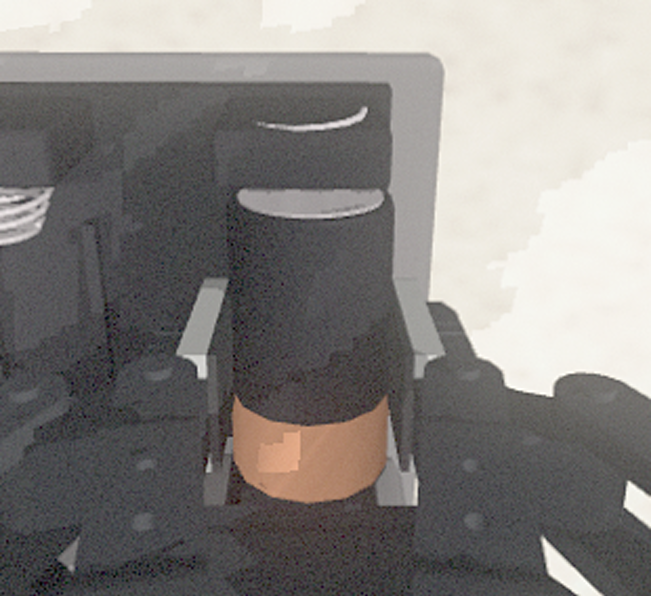

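The cell is now before the spring and inside the slot, with its flat end at (310,200) at the tower face and the spring pushed in. I level and lower it further.

Request:
drive_tool(
  rows=[
    {"dx": 0,"dy": -0.01,"dz": 0.06,"wx": 0,"wy": 0.3,"wz": 0,"hand": 28},
    {"dx": 0,"dy": -0.01,"dz": 0.12,"wx": 0,"wy": 0.7,"wz": 0,"hand": 28},
    {"dx": 0,"dy": -0.01,"dz": 0.19,"wx": 0,"wy": 1.07,"wz": 0,"hand": 28},
    {"dx": 0,"dy": -0.01,"dz": 0.19,"wx": 0,"wy": 1.07,"wz": 0,"hand": 28},
    {"dx": 0,"dy": -0.01,"dz": 0.19,"wx": 0,"wy": 1.07,"wz": 0,"hand": 28},
  ],
)

```text
clock: 11.95
eef_pos: [0.5907, 0.1843, 0.0405]
tool_rot: [-0.061, 0.998, 0.001, -0.0]
ft_force: [7.3, 2.0, 1.8]
grip_width: 0.0304
grasp_force: 60.3
```

```bash
python3 - <<'E'
from h import *
off=(-1.95,.9,4)
for c,th in[((-56.2,19),0),((-56.2,14.5),0)]:
    P,M=celltool(c,th,off);plan(P,M,name=(c,th))
E
```

```text
((-56.2, 19), 0) d [0.006, 0.006, -0.01] w [0.015, -0.005, 0.003] rows>= 1
((-56.2, 14.5), 0) d [0.006, 0.006, 0.08] w [0.015, -0.005, 0.003] rows>= 1
```

Request:
drive_tool(
  rows=[
    {"dx": 0,"dy": 0,"dz": 0.02,"wx": 0,"wy": 0,"wz": 0,"hand": 28},
    {"dx": 0,"dy": 0,"dz": 0.04,"wx": 0,"wy": 0,"wz": 0,"hand": 28},
    {"dx": 0,"dy": 0,"dz": 0.04,"wx": 0,"wy": 0,"wz": 0,"hand": 28},
    {"dx": 0,"dy": 0,"dz": 0.04,"wx": 0,"wy": 0,"wz": 0,"hand": 28},
  ],
)

```text
clock: 12.35
eef_pos: [0.5906, 0.1842, 0.0388]
tool_rot: [-0.061, 0.998, 0.001, -0.0]
ft_force: [6.7, 1.5, 2.0]
grip_width: 0.0305
grasp_force: 60.3
```

Request:
drive_tool(
  rows=[
    {"dx": 0,"dy": 0,"dz": 0.02,"wx": 0,"wy": 0,"wz": 0,"hand": 28},
    {"dx": 0,"dy": 0,"dz": 0.03,"wx": 0,"wy": 0,"wz": 0,"hand": 28},
    {"dx": 0,"dy": 0,"dz": 0.03,"wx": 0,"wy": 0,"wz": 0,"hand": 28},
  ],
)

```text
clock: 12.65
eef_pos: [0.5906, 0.1842, 0.0374]
tool_rot: [-0.061, 0.998, 0.001, 0.0]
ft_force: [7.4, 0.4, 2.1]
grip_width: 0.0304
grasp_force: 60.3
```

Request:
drive_tool(
  rows=[
    {"dx": 0,"dy": 0,"dz": 0.02,"wx": 0,"wy": 0,"wz": 0,"hand": 28},
    {"dx": 0,"dy": 0,"dz": 0.03,"wx": 0,"wy": 0,"wz": 0,"hand": 28},
    {"dx": 0,"dy": 0,"dz": 0.03,"wx": 0,"wy": 0,"wz": 0,"hand": 28},
  ],
)

```text
clock: 12.95
eef_pos: [0.5906, 0.1842, 0.0359]
tool_rot: [-0.061, 0.998, 0.001, 0.0]
ft_force: [6.1, 1.0, 3.0]
grip_width: 0.0307
grasp_force: 60.3
```

Request:
drive_tool(
  rows=[
    {"dx": 0,"dy": 0,"dz": 0.02,"wx": 0,"wy": 0,"wz": 0,"hand": 28},
    {"dx": 0,"dy": 0,"dz": 0.02,"wx": 0,"wy": 0,"wz": 0,"hand": 28},
    {"dx": 0,"dy": 0,"dz": 0.02,"wx": 0,"wy": 0,"wz": 0,"hand": 28},
  ],
)

```text
clock: 13.25
eef_pos: [0.5907, 0.1842, 0.0354]
tool_rot: [-0.061, 0.998, 0.001, 0.0]
ft_force: [6.4, 0.6, 4.2]
grip_width: 0.0309
grasp_force: 60.7
```

The floor is reached: Fz rises to 4.2 N at TCP z 35.4 mm. I release and lift.

Request:
drive_tool(
  rows=[
    {"dx": 0,"dy": 0,"dz": 0,"wx": 0,"wy": 0,"wz": 0,"hand": 40},
    {"dx": 0,"dy": 0,"dz": 0,"wx": 0,"wy": 0,"wz": 0,"hand": 48},
    {"dx": 0,"dy": 0,"dz": 0,"wx": 0,"wy": 0,"wz": 0,"hand": 48},
    {"dx": 0,"dy": 0,"dz": 0,"wx": 0,"wy": 0,"wz": 0,"hand": 48},
    {"dx": 0,"dy": 0,"dz": -0.5,"wx": 0,"wy": 0,"wz": 0,"hand": 48},
    {"dx": 0,"dy": 0,"dz": -1.2,"wx": 0,"wy": 0,"wz": 0,"hand": 48},
    {"dx": 0.2,"dy": 0,"dz": -2,"wx": 0,"wy": 0,"wz": 0,"hand": 48},
    {"dx": 0.4,"dy": 0,"dz": -3,"wx": 0,"wy": 0,"wz": 0,"hand": 48},
    {"dx": 0.4,"dy": 0,"dz": -3,"wx": 0,"wy": 0,"wz": 0,"hand": 48},
    {"dx": 0.4,"dy": 0,"dz": -3,"wx": 0,"wy": 0,"wz": 0,"hand": 48},
  ],
)

```text
clock: 14.25
eef_pos: [0.569, 0.1813, 0.1846]
tool_rot: [-0.061, 0.998, 0.0, -0.002]
ft_force: [-0.1, -0.0, -0.9]
grip_width: 0.0482
grasp_force: 0.0
```

```bash
python3 - <<'E'
from h import *
im,C=look('wrist','w8',['cell_1'],.034)
c=cv2.cvtColor(im,cv2.COLOR_RGB2BGR);c=(255*(c/255.)**.55).astype('uint8');cv2.imwrite('pics/w8b.png',cv2.resize(c,(800,600),interpolation=cv2.INTER_CUBIC))
print(S((-48.75,132,34.25)),[(n,(proj(C,S(P))*1.5625).round(0)) for n,P in dict(flat=(-79,132,50.5),sh=(-24.5,132,54.3),tower=(-79,132,48)).items()])
plan([.4991,.3942,.12],tool(106))
E
```

```text
cell_1 0.71 [489.4, 127.5, 43.9, 43.4] [0.4987 0.3656]
cell_1 0.59 [259.2, 215.8, 40.1, 73.3] [0.5972 0.1868]
[0.59956992 0.18660431 0.03425   ] [('flat', array([404., 296.])), ('sh', array([404., 397.])), ('tower', array([404., 294.]))]
 d [0.828, 4.403, 1.235] w [-0.088, -0.095, 16.192] rows>= 10
```

View pics/w8b.png

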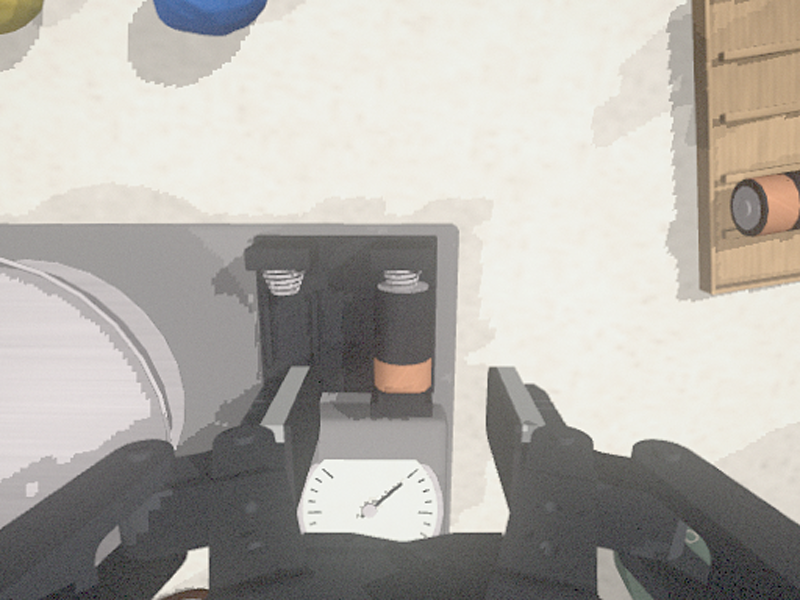

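The left cell is seated: its flat end is at (403,287) on the spring and its band runs under the lip at row 393. Now cell B in the outer groove, with its nub toward the right.

Request:
drive_tool(
  rows=[
    {"dx": 0.2,"dy": 0.6,"dz": 0,"wx": 0,"wy": 0,"wz": 1.6,"hand": 50},
    {"dx": 0.3,"dy": 1.2,"dz": 0,"wx": 0,"wy": 0,"wz": 3.2,"hand": 50},
    {"dx": 0.4,"dy": 1.8,"dz": 0,"wx": 0,"wy": 0,"wz": 4.8,"hand": 50},
    {"dx": 0.5,"dy": 2.4,"dz": 0,"wx": 0,"wy": 0,"wz": 6.4,"hand": 50},
    {"dx": 0.6,"dy": 3,"dz": 0,"wx": 0,"wy": 0,"wz": 8,"hand": 50},
    {"dx": 0.7,"dy": 3.5,"dz": 0.2,"wx": 0,"wy": 0,"wz": 9.6,"hand": 50},
    {"dx": 0.8,"dy": 4,"dz": 0.4,"wx": 0,"wy": 0,"wz": 11.2,"hand": 50},
    {"dx": 0.83,"dy": 4.4,"dz": 0.7,"wx": 0,"wy": 0,"wz": 12.8,"hand": 50},
    {"dx": 0.83,"dy": 4.4,"dz": 1,"wx": 0,"wy": 0,"wz": 14.4,"hand": 50},
    {"dx": 0.83,"dy": 4.4,"dz": 1.23,"wx": 0,"wy": 0,"wz": 16,"hand": 50},
    {"dx": 0.83,"dy": 4.4,"dz": 1.23,"wx": 0,"wy": 0,"wz": 16.19,"hand": 50},
    {"dx": 0.83,"dy": 4.4,"dz": 1.23,"wx": 0,"wy": 0,"wz": 16.19,"hand": 50},
    {"dx": 0.83,"dy": 4.4,"dz": 1.23,"wx": 0,"wy": 0,"wz": 16.19,"hand": 50},
  ],
)

```text
clock: 15.65
eef_pos: [0.5003, 0.3942, 0.1215]
tool_rot: [0.601, 0.799, -0.003, -0.003]
ft_force: [-0.3, -0.6, 0.2]
grip_width: 0.05
grasp_force: 0.0
```

```bash
python3 - <<'E'
from h import *
look('wrist','w9',['cell_1','tray'],.021)
plan([.499,.3955,.024],tool(106))
E
```

```text
cell_1 0.65 [254.0, 196.3, 54.3, 93.8] [0.4977 0.3951]
tray 0.72 [208.4, 193.6, 231.4, 110.2] [0.4662 0.388 ]
 d [0.026, -0.011, 1.967] w [-0.075, -0.02, 0.008] rows>= 2
```

Request:
drive_tool(
  rows=[
    {"dx": 0.03,"dy": -0.01,"dz": 0.7,"wx": -0.07,"wy": 0,"wz": 0,"hand": 50},
    {"dx": 0.03,"dy": -0.01,"dz": 1.4,"wx": -0.07,"wy": 0,"wz": 0,"hand": 50},
    {"dx": 0.03,"dy": -0.01,"dz": 1.98,"wx": -0.07,"wy": 0,"wz": 0,"hand": 50},
    {"dx": 0.03,"dy": -0.01,"dz": 1.98,"wx": -0.07,"wy": 0,"wz": 0,"hand": 50},
    {"dx": 0.03,"dy": -0.01,"dz": 1.98,"wx": -0.07,"wy": 0,"wz": 0,"hand": 28},
    {"dx": 0.03,"dy": -0.01,"dz": 1.98,"wx": -0.07,"wy": 0,"wz": 0,"hand": 28},
    {"dx": 0.03,"dy": -0.01,"dz": 1.98,"wx": -0.07,"wy": 0,"wz": 0,"hand": 28},
    {"dx": 0.03,"dy": -0.01,"dz": 1.98,"wx": -0.07,"wy": 0,"wz": 0,"hand": 28},
    {"dx": 0.03,"dy": -0.01,"dz": 1.98,"wx": -0.07,"wy": 0,"wz": 0,"hand": 28},
    {"dx": 0.03,"dy": -0.01,"dz": 1.98,"wx": -0.07,"wy": 0,"wz": 0,"hand": 28},
  ],
)

```text
clock: 16.8
eef_pos: [0.4985, 0.3959, 0.0244]
tool_rot: [0.602, 0.799, 0.0, -0.001]
ft_force: [-5.5, -3.0, 6.5]
grip_width: 0.0304
grasp_force: 60.3
```

Request:
drive_tool(
  rows=[
    {"dx": 0,"dy": 0,"dz": -0.5,"wx": 0,"wy": 0,"wz": 0,"hand": 28},
    {"dx": 0,"dy": 0,"dz": -1.5,"wx": 0,"wy": 0,"wz": 0,"hand": 28},
    {"dx": 0,"dy": 0,"dz": -2.4,"wx": 0,"wy": 0,"wz": 0,"hand": 28},
    {"dx": 0,"dy": 0,"dz": -2.4,"wx": 0,"wy": 0,"wz": 0,"hand": 28},
    {"dx": 0,"dy": 0,"dz": -2.4,"wx": 0,"wy": 0,"wz": 0,"hand": 28},
  ],
)

```text
clock: 17.3
eef_pos: [0.5006, 0.3966, 0.1452]
tool_rot: [0.602, 0.799, 0.003, 0.0]
ft_force: [-0.1, -0.3, -2.2]
grip_width: 0.0305
grasp_force: 59.9
```

```bash
python3 - <<'E'
from h import *
plan(S((-56,68,139)),tool(180+syaw()))
E
```

```text
d [-5.825, 0.4, 0.106] w [0.074, 0.007, -16.187] rows>= 10
```

Request:
drive_tool(
  rows=[
    {"dx": -0.5,"dy": 0,"dz": 0,"wx": 0,"wy": 0,"wz": -1.6,"hand": 28},
    {"dx": -1,"dy": 0.1,"dz": 0,"wx": 0,"wy": 0,"wz": -3.2,"hand": 28},
    {"dx": -1.6,"dy": 0.1,"dz": 0,"wx": 0,"wy": 0,"wz": -4.8,"hand": 28},
    {"dx": -2.2,"dy": 0.2,"dz": 0,"wx": 0,"wy": 0,"wz": -6.4,"hand": 28},
    {"dx": -2.8,"dy": 0.2,"dz": 0,"wx": 0,"wy": 0,"wz": -8,"hand": 28},
    {"dx": -3.4,"dy": 0.3,"dz": 0,"wx": 0,"wy": 0,"wz": -9.6,"hand": 28},
    {"dx": -4,"dy": 0.3,"dz": 0,"wx": 0,"wy": 0,"wz": -11.2,"hand": 28},
    {"dx": -4.6,"dy": 0.4,"dz": 0,"wx": 0,"wy": 0,"wz": -12.8,"hand": 28},
    {"dx": -5.2,"dy": 0.4,"dz": 0,"wx": 0,"wy": 0,"wz": -14.4,"hand": 28},
    {"dx": -5.8,"dy": 0.4,"dz": 0.1,"wx": 0.05,"wy": 0,"wz": -16,"hand": 28},
    {"dx": -5.82,"dy": 0.4,"dz": 0.1,"wx": 0.07,"wy": 0,"wz": -16.19,"hand": 28},
    {"dx": -5.82,"dy": 0.4,"dz": 0.1,"wx": 0.07,"wy": 0,"wz": -16.19,"hand": 28},
    {"dx": -5.82,"dy": 0.4,"dz": 0.1,"wx": 0.07,"wy": 0,"wz": -16.19,"hand": 28},
  ],
)

```text
clock: 18.6
eef_pos: [0.5975, 0.1217, 0.1361]
tool_rot: [-0.06, 0.998, -0.002, -0.004]
ft_force: [-0.2, -0.1, -1.1]
grip_width: 0.0307
grasp_force: 60.0
```

```bash
python3 - <<'E'
from h import *
# compare flat end ellipse with cell A's picture (w5): light disc centre via threshold near cell
im,C=look('wrist','w10',[])
for n in('w5','w10'):
    b=cv2.imread('pics/%s.png'%n); h=cv2.cvtColor(b,cv2.COLOR_BGR2HSV)
    # copper band
    m=((h[...,0]>3)&(h[...,0]<18)&(h[...,1]>100)&(h[...,2]>60)).astype('uint8');m[:260]=0
    ys,xs=np.where(m[:, 200:320]);print(n,'band',xs.mean()+200,ys.min(),ys.max(),xs.min()+200,xs.max()+200)
    g=cv2.cvtColor(b,cv2.COLOR_BGR2GRAY).astype(int)
    print([int(v) for v in g[170:225:3,258]])
    print('row 240',[int(v) for v in g[240,205:310:4]])
o=bot.get_obs();print(o['eef_pos'])
E
```

```text
w5 band 257.1792018419033 289 339 221 294
[162, 171, 124, 38, 37, 118, 113, 112, 110, 116, 111, 129, 37, 36, 35, 29, 36, 38, 34]
row 240 [113, 111, 70, 17, 18, 18, 18, 27, 21, 26, 18, 24, 31, 31, 31, 34, 36, 34, 33, 37, 34, 38, 47, 44, 120, 118, 116]
w10 band 257.15934065934067 289 340 221 294
[209, 94, 113, 36, 36, 31, 117, 113, 110, 110, 111, 111, 134, 32, 32, 34, 34, 29, 30]
row 240 [115, 117, 114, 25, 29, 21, 28, 20, 27, 18, 28, 28, 29, 27, 35, 33, 30, 32, 32, 26, 33, 29, 30, 27, 113, 109, 114]
[0.59760417 0.12212486 0.13645624]
```

```bash
python3 - <<'E'
from h import *
off=(-2.8,.9,4)
P,M=celltool((-47,62),17,off,68);plan(P,M)
A=(P,M)
for c,th in[((-47,62),17),((-47,47.5),17),((-53,47.5),17),((-58.3,47.5),17)]:
    P,M=celltool(c,th,off,68);plan(P,M,frm=A,name=(c,th))
E
```

```text
d [-0.16, -0.019, 1.068] w [-0.034, -3.475, 0.016] rows>= 3
((-47, 62), 17) d [0.0, 0.0, 0.0] w [0.0, 0.0, 0.0] rows>= 0
((-47, 47.5), 17) d [0.085, 0.0, 0.277] w [0.0, 0.0, 0.0] rows>= 1
((-53, 47.5), 17) d [0.2, 0.0, 0.242] w [0.0, 0.0, 0.0] rows>= 1
((-58.3, 47.5), 17) d [0.301, -0.0, 0.211] w [0.0, 0.0, 0.0] rows>= 1
```

Request:
drive_tool(
  rows=[
    {"dx": -0.06,"dy": 0,"dz": 0.2,"wx": 0,"wy": -0.8,"wz": 0,"hand": 28},
    {"dx": -0.1,"dy": 0,"dz": 0.5,"wx": 0,"wy": -1.6,"wz": 0,"hand": 28},
    {"dx": -0.13,"dy": 0,"dz": 0.8,"wx": 0,"wy": -2.4,"wz": 0,"hand": 28},
    {"dx": -0.16,"dy": -0.02,"dz": 1,"wx": 0,"wy": -3.2,"wz": 0,"hand": 28},
    {"dx": -0.16,"dy": -0.02,"dz": 1.07,"wx": -0.03,"wy": -3.47,"wz": 0,"hand": 28},
    {"dx": -0.16,"dy": -0.02,"dz": 1.07,"wx": -0.03,"wy": -3.47,"wz": 0,"hand": 28},
    {"dx": -0.16,"dy": -0.02,"dz": 1.07,"wx": -0.03,"wy": -3.47,"wz": 0,"hand": 28},
  ],
)

```text
clock: 19.35
eef_pos: [0.606, 0.122, 0.0842]
tool_rot: [-0.061, 0.987, 0.009, 0.148]
ft_force: [0.4, -0.5, -0.2]
grip_width: 0.0308
grasp_force: 59.9
```

```bash
python3 - <<'E'
from h import *
off=(-2.8,.9,4)
for c,th in[((-47,62),17),((-47,47.5),17),((-53,47.5),17)]:
    P,M=celltool(c,th,off,68);plan(P,M,name=(c,th))
E
```

```text
((-47, 62), 17) d [0.019, 0.0, 0.018] w [0.001, 0.009, 0.024] rows>= 1
((-47, 47.5), 17) d [0.104, 0.001, 0.295] w [0.001, 0.009, 0.024] rows>= 1
((-53, 47.5), 17) d [0.219, 0.001, 0.26] w [0.001, 0.009, 0.024] rows>= 1
```

Request:
drive_tool(
  rows=[
    {"dx": 0.06,"dy": 0,"dz": 0.15,"wx": 0,"wy": 0,"wz": 0,"hand": 28},
    {"dx": 0.1,"dy": 0,"dz": 0.29,"wx": 0,"wy": 0,"wz": 0,"hand": 28},
    {"dx": 0.16,"dy": 0,"dz": 0.28,"wx": 0,"wy": 0,"wz": 0,"hand": 28},
    {"dx": 0.22,"dy": 0,"dz": 0.26,"wx": 0,"wy": 0,"wz": 0,"hand": 28},
    {"dx": 0.22,"dy": 0,"dz": 0.26,"wx": 0,"wy": 0,"wz": 0,"hand": 28},
    {"dx": 0.22,"dy": 0,"dz": 0.26,"wx": 0,"wy": 0,"wz": 0,"hand": 28},
  ],
)

```text
clock: 19.95
eef_pos: [0.5999, 0.1202, 0.0686]
tool_rot: [-0.06, 0.987, 0.009, 0.149]
ft_force: [1.2, -0.5, -1.7]
grip_width: 0.0305
grasp_force: 59.9
```

```bash
python3 - <<'E'
from h import *
off=(-2.8,.9,4)
for c,th in[((-53,47.5),17),((-58.3,47.5),17)]:
    P,M=celltool(c,th,off,68);plan(P,M,name=(c,th))
E
```

```text
((-53, 47.5), 17) d [0.009, 0.021, -0.001] w [-0.005, 0.024, 0.01] rows>= 1
((-58.3, 47.5), 17) d [0.11, 0.021, -0.032] w [-0.005, 0.024, 0.01] rows>= 1
```

Request:
drive_tool(
  rows=[
    {"dx": 0.07,"dy": 0.02,"dz": -0.02,"wx": 0,"wy": 0,"wz": 0,"hand": 28},
    {"dx": 0.13,"dy": 0.02,"dz": -0.035,"wx": 0,"wy": 0,"wz": 0,"hand": 28},
    {"dx": 0.13,"dy": 0.02,"dz": -0.035,"wx": 0,"wy": 0,"wz": 0,"hand": 28},
    {"dx": 0.13,"dy": 0.02,"dz": -0.035,"wx": 0,"wy": 0,"wz": 0,"hand": 28},
  ],
)

```text
clock: 20.35
eef_pos: [0.5938, 0.1202, 0.0689]
tool_rot: [-0.06, 0.987, 0.008, 0.149]
ft_force: [3.7, -1.6, -0.1]
grip_width: 0.0305
grasp_force: 59.9
```

```bash
python3 - <<'E'
from h import *
off=(-1.8,.9,4)
for c,th in[((-58.3,47.5),17),((-58,42),13.5),((-57.3,37),10),((-57,27),5),((-56.7,18.8),0)]:
    P,M=celltool(c,th,off,68);plan(P,M,name=(c,th))
E
```

```text
((-58.3, 47.5), 17) d [-0.024, 0.006, 0.01] w [-0.013, 0.044, 0.008] rows>= 1
((-58, 42), 13.5) d [-0.002, 0.007, 0.115] w [-0.013, 0.744, 0.008] rows>= 1
((-57.3, 37), 10) d [0.009, 0.007, 0.213] w [-0.013, 1.444, 0.007] rows>= 1
((-57, 27), 5) d [0.055, 0.007, 0.404] w [-0.013, 2.444, 0.007] rows>= 2
((-56.7, 18.8), 0) d [0.091, 0.007, 0.561] w [-0.014, 3.444, 0.006] rows>= 3
```

Request:
drive_tool(
  rows=[
    {"dx": 0.01,"dy": 0,"dz": 0.05,"wx": 0,"wy": 0.37,"wz": 0,"hand": 28},
    {"dx": 0.02,"dy": 0,"dz": 0.1,"wx": 0,"wy": 0.73,"wz": 0,"hand": 28},
    {"dx": 0.03,"dy": 0,"dz": 0.15,"wx": 0,"wy": 1.1,"wz": 0,"hand": 28},
    {"dx": 0.035,"dy": 0,"dz": 0.2,"wx": 0,"wy": 1.43,"wz": 0,"hand": 28},
    {"dx": 0.05,"dy": 0,"dz": 0.27,"wx": 0,"wy": 1.8,"wz": 0,"hand": 28},
    {"dx": 0.07,"dy": 0,"dz": 0.33,"wx": 0,"wy": 2.1,"wz": 0,"hand": 28},
    {"dx": 0.1,"dy": 0,"dz": 0.39,"wx": 0,"wy": 2.43,"wz": 0,"hand": 28},
    {"dx": 0.1,"dy": 0,"dz": 0.39,"wx": 0,"wy": 2.43,"wz": 0,"hand": 28},
    {"dx": 0.1,"dy": 0,"dz": 0.39,"wx": 0,"wy": 2.43,"wz": 0,"hand": 28},
  ],
)

```text
clock: 21.25
eef_pos: [0.5968, 0.1215, 0.0497]
tool_rot: [-0.061, 0.997, 0.003, 0.046]
ft_force: [6.6, 2.1, 1.2]
grip_width: 0.0301
grasp_force: 60.3
```

```bash
python3 - <<'E'
from h import *
off=(-1.8,.9,4)
for c,th in[((-57,27),5),((-56.2,19),0),((-56.2,14.5),0)]:
    P,M=celltool(c,th,off,68);plan(P,M,name=(c,th))
E
```

```text
((-57, 27), 5) d [-0.002, -0.012, 0.017] w [0.008, 0.06, 0.011] rows>= 1
((-56.2, 19), 0) d [-0.01, -0.012, 0.175] w [0.007, 1.06, 0.011] rows>= 1
((-56.2, 14.5), 0) d [-0.002, -0.012, 0.265] w [0.007, 1.06, 0.011] rows>= 1
```

Force 6.6 N, as with the first cell. I level and lower.

Request:
drive_tool(
  rows=[
    {"dx": 0,"dy": -0.01,"dz": 0.06,"wx": 0,"wy": 0.3,"wz": 0,"hand": 28},
    {"dx": 0,"dy": -0.01,"dz": 0.12,"wx": 0,"wy": 0.7,"wz": 0,"hand": 28},
    {"dx": 0,"dy": -0.01,"dz": 0.18,"wx": 0,"wy": 1.06,"wz": 0,"hand": 28},
    {"dx": 0,"dy": -0.01,"dz": 0.2,"wx": 0,"wy": 1.06,"wz": 0,"hand": 28},
    {"dx": 0,"dy": -0.01,"dz": 0.22,"wx": 0,"wy": 1.06,"wz": 0,"hand": 28},
    {"dx": 0,"dy": -0.01,"dz": 0.23,"wx": 0,"wy": 1.06,"wz": 0,"hand": 28},
    {"dx": 0,"dy": -0.01,"dz": 0.23,"wx": 0,"wy": 1.06,"wz": 0,"hand": 28},
  ],
)

```text
clock: 21.95
eef_pos: [0.5976, 0.121, 0.038]
tool_rot: [-0.061, 0.998, 0.0, -0.0]
ft_force: [5.8, 0.7, 2.2]
grip_width: 0.0304
grasp_force: 60.3
```

Request:
drive_tool(
  rows=[
    {"dx": 0,"dy": 0,"dz": 0.02,"wx": 0,"wy": 0,"wz": 0,"hand": 28},
    {"dx": 0,"dy": 0,"dz": 0.03,"wx": 0,"wy": 0,"wz": 0,"hand": 28},
    {"dx": 0,"dy": 0,"dz": 0.03,"wx": 0,"wy": 0,"wz": 0,"hand": 28},
  ],
)

```text
clock: 22.25
eef_pos: [0.5976, 0.121, 0.0371]
tool_rot: [-0.061, 0.998, 0.0, 0.0]
ft_force: [5.7, -0.0, 3.9]
grip_width: 0.0307
grasp_force: 60.4
```

Contact at 37.1 mm, as expected for this grasp. I release.

Request:
drive_tool(
  rows=[
    {"dx": 0,"dy": 0,"dz": 0,"wx": 0,"wy": 0,"wz": 0,"hand": 40},
    {"dx": 0,"dy": 0,"dz": 0,"wx": 0,"wy": 0,"wz": 0,"hand": 48},
    {"dx": 0,"dy": 0,"dz": 0,"wx": 0,"wy": 0,"wz": 0,"hand": 48},
    {"dx": 0,"dy": 0,"dz": 0,"wx": 0,"wy": 0,"wz": 0,"hand": 48},
    {"dx": 0,"dy": 0,"dz": -0.5,"wx": 0,"wy": 0,"wz": 0,"hand": 48},
    {"dx": 0,"dy": 0,"dz": -1.2,"wx": 0,"wy": 0,"wz": 0,"hand": 48},
    {"dx": 0.2,"dy": 0.3,"dz": -2,"wx": 0,"wy": 0,"wz": 0,"hand": 48},
    {"dx": 0.4,"dy": 0.6,"dz": -3,"wx": 0,"wy": 0,"wz": 0,"hand": 70},
    {"dx": 0.4,"dy": 0.6,"dz": -3,"wx": 0,"wy": 0,"wz": 0,"hand": 70},
    {"dx": 0.4,"dy": 0.6,"dz": -3,"wx": 0,"wy": 0,"wz": 0,"hand": 70},
  ],
)

```text
clock: 23.25
eef_pos: [0.5726, 0.1484, 0.1868]
tool_rot: [-0.061, 0.998, -0.0, -0.002]
ft_force: [-0.1, -0.6, -0.2]
grip_width: 0.0698
grasp_force: 0.0
```

```bash
python3 - <<'E'
from h import *
im,C=look('wrist','w11',['cell_1'],.034)
h=cv2.cvtColor(im,cv2.COLOR_RGB2HSV)
m=((h[...,0]>3)&(h[...,0]<18)&(h[...,1]>90)&(h[...,2]>50)).astype('uint8')
n,l,s,c=cv2.connectedComponentsWithStats(m)
for i in range(1,n):
    if s[i,4]>60: print('band',s[i].tolist(),at(C,c[i][0],c[i][1],.045).round(4))
g=cv2.cvtColor(im,cv2.COLOR_RGB2GRAY)
for y in(132,68):
    u=proj(C,S((-79,y,45)));print('col',u.round(1),[int(v) for v in g[int(u[1])-16:int(u[1])+16:2,int(u[0])]])
    for x in (-79,-24.5): print(proj(C,S((x,y,50.5))).round(1))
look('top','t2',['cover','lemon_1'],.03)
for t,z in(('cover',.06),('lemon_1',.025)):
    C=cam('scene'); bot.camera('scene')
    for d in bot.look_for('scene',t)[:6]: print('scene',t,round(d['score'],2),d['extent'],at(C,d['extent'][0],d['extent'][1],z).round(3))
E
```

```text
cell_1 0.64 [222.9, 213.2, 40.9, 75.7] [0.6032 0.1219]
band [480, 0, 32, 188, 5286] [0.477  0.3248 0.045 ]
band [205, 226, 37, 25, 689] [0.6235 0.1254 0.045 ]
band [277, 228, 37, 23, 680] [0.6163 0.186  0.045 ]
col [299.5 187.3] [41, 161, 68, 162, 124, 151, 130, 119, 75, 45, 42, 42, 41, 45, 40, 37]
[300.3 188.9]
[298.2 251.3]
col [221.6 187.2] [38, 123, 60, 157, 162, 114, 124, 123, 49, 42, 41, 39, 37, 35, 30, 37]
[220.9 188.8]
[222.7 251.2]
cover 0.79 [384.3, 166.5, 38.8, 39.0] [ 0.6209 -0.3365]
lemon_1 0.79 [352.2, 215.4, 21.5, 20.3] [ 0.4484 -0.2203]
lemon_1 0.77 [392.6, 241.2, 15.1, 25.8] [ 0.3635 -0.352 ]
lemon_1 0.71 [318.0, 250.8, 18.0, 17.2] [ 0.3278 -0.1024]
lemon_1 0.67 [302.6, 219.2, 15.8, 24.3] [ 0.4331 -0.0518]
lemon_1 0.62 [356.8, 251.4, 18.9, 18.5] [ 0.3278 -0.2316]
scene cover 0.61 [140.2, 181.7, 36.3, 29.8] [ 0.646 -0.311  0.06 ]
scene lemon_1 0.67 [248.2, 193.7, 8.9, 9.5] [0.438 0.071 0.025]
```

Both bands end at the same row, 251, on the lip's predicted row, so both cells are home. Next I go and see the hood.

```bash
python3 - <<'E'
from h import *
plan([.565,-.32,.235],tool(180))
E
```

```text
d [1.273, -9.262, -1.003] w [-0.018, -0.103, 1.391] rows>= 10
```

Request:
drive_tool(
  rows=[
    {"dx": 0.1,"dy": -0.8,"dz": -0.5,"wx": 0,"wy": 0,"wz": 0.1,"hand": 70},
    {"dx": 0.2,"dy": -1.7,"dz": -1,"wx": 0,"wy": 0,"wz": 0.3,"hand": 70},
    {"dx": 0.35,"dy": -2.6,"dz": -1,"wx": 0,"wy": 0,"wz": 0.4,"hand": 70},
    {"dx": 0.5,"dy": -3.5,"dz": -1,"wx": 0,"wy": 0,"wz": 0.5,"hand": 70},
    {"dx": 0.6,"dy": -4.4,"dz": -1,"wx": 0,"wy": 0,"wz": 0.7,"hand": 70},
    {"dx": 0.7,"dy": -5.3,"dz": -1,"wx": 0,"wy": 0,"wz": 0.8,"hand": 70},
    {"dx": 0.85,"dy": -6.2,"dz": -1,"wx": 0,"wy": 0,"wz": 0.9,"hand": 70},
    {"dx": 1,"dy": -7.1,"dz": -1,"wx": 0,"wy": 0,"wz": 1,"hand": 70},
    {"dx": 1.1,"dy": -8,"dz": -1,"wx": 0,"wy": 0,"wz": 1.2,"hand": 70},
    {"dx": 1.2,"dy": -8.8,"dz": -1,"wx": 0,"wy": -0.1,"wz": 1.4,"hand": 70},
    {"dx": 1.27,"dy": -9.26,"dz": -1,"wx": 0,"wy": -0.1,"wz": 1.4,"hand": 70},
    {"dx": 1.27,"dy": -9.26,"dz": -1,"wx": 0,"wy": -0.1,"wz": 1.4,"hand": 70},
    {"dx": 1.27,"dy": -9.26,"dz": -1,"wx": 0,"wy": -0.1,"wz": 1.4,"hand": 70},
  ],
)

```text
clock: 25.0
eef_pos: [0.5652, -0.3199, 0.2349]
tool_rot: [0.001, 1.0, -0.0, 0.0]
ft_force: [-0.3, 0.1, 0.5]
grip_width: 0.07
grasp_force: 0.0
```

```bash
python3 - <<'E'
from h import *
im,C=look('wrist','w12',['cover'],.047,k=2)
r=bot.outline_of('wrist','cover')[0];m=r['region'].astype('uint8')
cn=max(cv2.findContours(m,0,2)[0],key=cv2.contourArea);p=cv2.approxPolyDP(cn,6,True)[:,0];print(r['score'],p.tolist())
print('top corners if z=.047',[at(C,u,v,.047)[:2].round(4).tolist() for u,v in p])
c=cv2.cvtColor(im,cv2.COLOR_RGB2BGR);c=(255*(c/255.)**.6).astype('uint8')
e=r['extent'];x0,y0=int(e[0]-e[2]/2-15),int(e[1]-e[3]/2-15);x0=max(x0,0);y0=max(y0,0);cr=c[y0:int(e[1]+e[3]/2+15),x0:int(e[0]+e[2]/2+15)];print(x0,y0,cr.shape)
s=min(800/cr.shape[1],600/cr.shape[0]);print('scale',s);cv2.imwrite('pics/w12c.png',cv2.resize(cr,None,fx=s,fy=s,interpolation=cv2.INTER_CUBIC))
E
```

```text
cover 0.58 [246.7, 221.7, 123.6, 122.9] [ 0.6162 -0.3289]
cover 0.39 [463.5, 242.0, 88.3, 149.6] [ 0.6388 -0.107 ]
0.8 [[199, 160], [186, 266], [294, 278], [304, 172]]
top corners if z=.047 [[0.5542, -0.3736], [0.665, -0.3923], [0.6788, -0.28], [0.5658, -0.2737]]
169 145 (150, 154, 3)
scale 4.0
```

View pics/w12c.png

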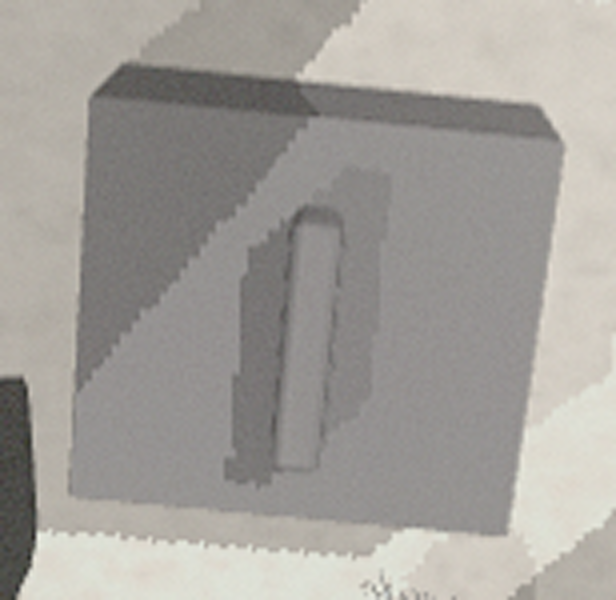

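The hood stands upright. Its top face corners in the crop are (90,100), (563,147), (508,533) and (70,497), and its bar runs from (322,222) to (297,468).

```bash
python3 - <<'E'
from h import *
C=cam('wrist');f=lambda p,z:at(C,p[0]/4+169,p[1]/4+145,z)
c=np.array([f(p,.047) for p in[(90,100),(563,147),(508,533),(70,497)]]);print(c.round(4)[:,:2].tolist(),c.mean(0).round(4),[np.linalg.norm(c[i]-c[(i+1)%4]).round(4) for i in range(4)])
d=(c[2]+c[3]-c[0]-c[1]);yaw=np.degrees(np.arctan2(d[1],d[0]));e=(c[1]+c[2]-c[0]-c[3]);print('yaw',yaw,np.degrees(np.arctan2(e[1],e[0]))-90)
a,b=f((322,222),.065),f((297,468),.065);print('bar',a,b,(a+b)/2,np.linalg.norm(a-b),np.degrees(np.arctan2((b-a)[1],(b-a)[0])))
E
```

```text
[[0.5645, -0.3807], [0.5759, -0.267], [0.6798, -0.277], [0.6696, -0.3912]] [ 0.6225 -0.329   0.047 ] [np.float64(0.1142), np.float64(0.1044), np.float64(0.1147), np.float64(0.1056)]
yaw -5.621622689133727 -5.43489538773467
bar [ 0.58952584 -0.32484279  0.065     ] [ 0.65204012 -0.33125899  0.065     ] [ 0.62078298 -0.32805089  0.065     ] 0.06284267964385884 -5.860073173389241
```

The top face measures 105 x 114 mm and the bar 63 mm. The hood is centred at (0.622,-0.3285) with yaw -5.6°. I grasp the bar.

```bash
python3 - <<'E'
from h import *
plan([.6215,-.3285,.061],tool(174.4))
E
```

```text
d [-1.109, -0.205, 3.495] w [-0.006, 0.017, 1.135] rows>= 4
```

Request:
drive_tool(
  rows=[
    {"dx": -0.6,"dy": -0.1,"dz": 0.3,"wx": 0,"wy": 0,"wz": 0.6,"hand": 45},
    {"dx": -1.1,"dy": -0.2,"dz": 0.8,"wx": 0,"wy": 0,"wz": 1.13,"hand": 45},
    {"dx": -1.11,"dy": -0.2,"dz": 1.6,"wx": 0,"wy": 0,"wz": 1.13,"hand": 45},
    {"dx": -1.11,"dy": -0.2,"dz": 2.4,"wx": 0,"wy": 0,"wz": 1.13,"hand": 45},
    {"dx": -1.11,"dy": -0.2,"dz": 2.4,"wx": 0,"wy": 0,"wz": 1.13,"hand": 40},
    {"dx": -1.11,"dy": -0.2,"dz": 2.4,"wx": 0,"wy": 0,"wz": 1.13,"hand": 40},
  ],
)

```text
clock: 25.75
eef_pos: [0.6212, -0.3283, 0.1158]
tool_rot: [0.049, 0.999, -0.0, -0.0]
ft_force: [-0.3, 0.0, 0.5]
grip_width: 0.0403
grasp_force: 0.0
```

```bash
python3 - <<'E'
from h import *
plan([.6215,-.3285,.061],tool(174.4))
im,C=look('wrist','w13',['cover'],.047,k=1)
print(np.degrees(bot.get_obs()['joint_pos']).round(1))
E
```

```text
d [-0.007, -0.003, 1.096] w [-0.001, -0.0, 0.004] rows>= 2
cover 0.83 [252.2, 205.1, 194.9, 169.9] [ 0.6194 -0.3317]
[-27.9  41.   25.1  73.6  -0.  -22.3]
```

Request:
drive_tool(
  rows=[
    {"dx": 0,"dy": 0,"dz": 0.5,"wx": 0,"wy": 0,"wz": 0,"hand": 40},
    {"dx": 0,"dy": 0,"dz": 0.9,"wx": 0,"wy": 0,"wz": 0,"hand": 40},
    {"dx": 0,"dy": 0,"dz": 1.09,"wx": 0,"wy": 0,"wz": 0,"hand": 40},
    {"dx": 0,"dy": 0,"dz": 1.09,"wx": 0,"wy": 0,"wz": 0,"hand": 40},
    {"dx": 0,"dy": 0,"dz": 1.09,"wx": 0,"wy": 0,"wz": 0,"hand": 8},
    {"dx": 0,"dy": 0,"dz": 1.09,"wx": 0,"wy": 0,"wz": 0,"hand": 8},
    {"dx": 0,"dy": 0,"dz": 1.09,"wx": 0,"wy": 0,"wz": 0,"hand": 8},
    {"dx": 0,"dy": 0,"dz": 1.09,"wx": 0,"wy": 0,"wz": 0,"hand": 8},
    {"dx": 0,"dy": 0,"dz": 1.09,"wx": 0,"wy": 0,"wz": 0,"hand": 8},
    {"dx": 0,"dy": 0,"dz": 1.09,"wx": 0,"wy": 0,"wz": 0,"hand": 8},
  ],
)

```text
clock: 26.85
eef_pos: [0.6226, -0.3305, 0.0637]
tool_rot: [0.05, 0.999, -0.001, 0.003]
ft_force: [0.5, 0.3, 5.6]
grip_width: 0.01
grasp_force: 61.6
```

Request:
drive_tool(
  rows=[
    {"dx": 0,"dy": 0,"dz": -0.3,"wx": 0,"wy": 0,"wz": 0,"hand": 8},
    {"dx": 0,"dy": 0,"dz": -0.8,"wx": 0,"wy": 0,"wz": 0,"hand": 8},
    {"dx": 0,"dy": 0,"dz": -1.4,"wx": 0,"wy": 0,"wz": 0,"hand": 8},
    {"dx": 0,"dy": 0,"dz": -2,"wx": 0,"wy": 0,"wz": 0,"hand": 8},
    {"dx": 0,"dy": 0,"dz": -2.4,"wx": 0,"wy": 0,"wz": 0,"hand": 8},
    {"dx": 0,"dy": 0,"dz": -2.4,"wx": 0,"wy": 0,"wz": 0,"hand": 8},
    {"dx": 0,"dy": 0,"dz": -2.4,"wx": 0,"wy": 0,"wz": 0,"hand": 8},
  ],
)

```text
clock: 27.55
eef_pos: [0.6211, -0.3296, 0.1809]
tool_rot: [0.049, 0.999, -0.0, 0.001]
ft_force: [-0.5, -0.5, -2.0]
grip_width: 0.0106
grasp_force: 60.7
```

```bash
python3 - <<'E'
from h import *
o=bot.get_obs();im=bot.camera('wrist');save('w14',im);C=cam('wrist',o);A=R.from_quat(o['tool_rot']).as_matrix();p=np.array(o['eef_pos'])
r=bot.outline_of('wrist','cover')[0];m=r['region'].astype('uint8')
cn=max(cv2.findContours(m,0,2)[0],key=cv2.contourArea);q=cv2.approxPolyDP(cn,5,True)[:,0];print(r['score'],q.tolist())
for P in((53.5,57.5,63.7),(53.5,-57.5,63.7),(53.5,57.5,16.7),(53.5,-57.5,16.7)):print(P,proj(C,p+A@(np.array(P)/1e3)).round(1))
for u,v in q:
    print((u,v),[(A.T@(at(C,u,v,p[2]-z)-p)*1e3).round(1)[:2].tolist() for z in(.0637,.0167)])
print(p,o['ft_force'],o['grip_width'])
seat=S((-56,100,13));plan([seat[0],seat[1],.20],tool(180+syaw()))
E
```

```text
0.83 [[127, 127], [143, 279], [167, 275], [176, 286], [194, 283], [212, 248], [241, 231], [247, 283], [237, 335], [277, 336], [269, 297], [273, 231], [303, 246], [309, 268], [323, 283], [337, 286], [349, 275], [373, 279], [387, 127], [361, 121], [163, 121]]
(53.5, 57.5, 63.7) [357.9 123.5]
(53.5, -57.5, 63.7) [154.1 123.6]
(53.5, 57.5, 16.7) [389.1 130.6]
(53.5, -57.5, 16.7) [122.2 130.7]
(np.int32(127), np.int32(127)) [[51.7, -73.1], [55.1, -55.3]]
(np.int32(143), np.int32(279)) [[-44.2, -72.6], [-17.7, -54.9]]
(np.int32(167), np.int32(275)) [[-41.3, -56.9], [-15.4, -43.0]]
(np.int32(176), np.int32(286)) [[-49.2, -51.7], [-21.4, -39.0]]
(np.int32(194), np.int32(283)) [[-47.0, -39.9], [-19.7, -30.1]]
(np.int32(212), np.int32(248)) [[-22.5, -27.5], [-1.2, -20.7]]
(np.int32(241), np.int32(231)) [[-11.2, -9.3], [7.4, -6.9]]
(np.int32(247), np.int32(283)) [[-46.9, -5.9], [-19.7, -4.3]]
(np.int32(237), np.int32(335)) [[-86.3, -13.0], [-49.5, -9.7]]
(np.int32(277), np.int32(336)) [[-87.1, 14.0], [-50.2, 10.7]]
(np.int32(269), np.int32(297)) [[-57.1, 8.3], [-27.4, 6.4]]
(np.int32(273), np.int32(231)) [[-11.2, 10.3], [7.4, 8.0]]
(np.int32(303), np.int32(246)) [[-21.2, 29.0], [-0.2, 22.2]]
(np.int32(309), np.int32(268)) [[-36.3, 33.4], [-11.6, 25.5]]
(np.int32(323), np.int32(283)) [[-47.0, 42.8], [-19.7, 32.7]]
(np.int32(337), np.int32(286)) [[-49.2, 52.0], [-21.4, 39.6]]
(np.int32(349), np.int32(275)) [[-41.3, 59.2], [-15.4, 45.0]]
(np.int32(373), np.int32(279)) [[-44.3, 74.8], [-17.7, 56.9]]
(np.int32(387), np.int32(127)) [[51.6, 74.1], [55.1, 56.4]]
(np.int32(361), np.int32(121)) [[54.9, 59.1], [57.5, 45.0]]
(np.int32(163), np.int32(121)) [[54.9, -52.3], [57.5, -39.5]]
[ 0.62110016 -0.32959936  0.18086449] [-0.52827805 -0.4665597  -1.98799356] 0.010570697908202751
 d [1.431, 9.567, -0.414] w [0.009, -0.02, -2.52] rows>= 10
```

Request:
drive_tool(
  rows=[
    {"dx": 0.15,"dy": 0.8,"dz": 0,"wx": 0,"wy": 0,"wz": -0.2,"hand": 8},
    {"dx": 0.3,"dy": 1.6,"dz": 0,"wx": 0,"wy": 0,"wz": -0.4,"hand": 8},
    {"dx": 0.4,"dy": 2.5,"dz": 0,"wx": 0,"wy": 0,"wz": -0.6,"hand": 8},
    {"dx": 0.5,"dy": 3.4,"dz": 0,"wx": 0,"wy": 0,"wz": -0.9,"hand": 8},
    {"dx": 0.65,"dy": 4.3,"dz": 0,"wx": 0,"wy": 0,"wz": -1.1,"hand": 8},
    {"dx": 0.8,"dy": 5.2,"dz": 0,"wx": 0,"wy": 0,"wz": -1.4,"hand": 8},
    {"dx": 0.9,"dy": 6.1,"dz": 0,"wx": 0,"wy": 0,"wz": -1.6,"hand": 8},
    {"dx": 1.05,"dy": 7,"dz": 0,"wx": 0,"wy": 0,"wz": -1.9,"hand": 8},
    {"dx": 1.2,"dy": 7.9,"dz": 0,"wx": 0,"wy": 0,"wz": -2.1,"hand": 8},
    {"dx": 1.3,"dy": 8.7,"dz": 0,"wx": 0,"wy": 0,"wz": -2.4,"hand": 8},
    {"dx": 1.4,"dy": 9.3,"dz": 0,"wx": 0,"wy": 0,"wz": -2.52,"hand": 8},
    {"dx": 1.43,"dy": 9.57,"dz": 0,"wx": 0,"wy": 0,"wz": -2.52,"hand": 8},
    {"dx": 1.43,"dy": 9.57,"dz": 0.4,"wx": 0,"wy": 0,"wz": -2.52,"hand": 8},
    {"dx": 1.43,"dy": 9.57,"dz": 0.8,"wx": 0,"wy": 0,"wz": -2.52,"hand": 8},
    {"dx": 1.43,"dy": 9.57,"dz": 0.8,"wx": 0,"wy": 0,"wz": -2.52,"hand": 8},
    {"dx": 1.43,"dy": 9.57,"dz": 0.8,"wx": 0,"wy": 0,"wz": -2.52,"hand": 8},
  ],
)

```text
clock: 29.25
eef_pos: [0.5966, 0.1526, 0.1396]
tool_rot: [-0.06, 0.998, -0.001, -0.001]
ft_force: [-0.4, 0.1, -0.6]
grip_width: 0.0104
grasp_force: 60.7
```

```bash
python3 - <<'E'
from h import *
P=S((-55.2,100,77));plan([P[0],P[1],.1],tool(180+syaw()));plan(P,tool(180+syaw()))
o=bot.get_obs();im=bot.camera('wrist');save('w15',im);C=cam('wrist',o)
r=bot.outline_of('wrist','cover')[0];m=r['region'].astype('uint8')
cn=max(cv2.findContours(m,0,2)[0],key=cv2.contourArea);q=cv2.approxPolyDP(cn,5,True)[:,0];print(r['score'],[x for x in q.tolist() if x[1]<140])
# scale base near edge & left corner visible?
print(proj(C,S((-107.5,163,13))).round(1),proj(C,S((-107.5,0,13))).round(1))
g=cv2.cvtColor(im,cv2.COLOR_RGB2GRAY);
for u in(300,360,100,180):print(u,[int(v) for v in g[60:130:3,u]])
E
```

```text
d [-0.012, 0.029, 0.793] w [-0.021, -0.016, -0.012] rows>= 1
 d [-0.013, 0.03, 1.253] w [-0.021, -0.016, -0.012] rows>= 2
0.7 [[127, 128], [388, 127], [361, 121], [154, 121]]
[343.2 120.4] [124.7 120.8]
300 [221, 219, 217, 215, 216, 220, 218, 215, 219, 221, 218, 221, 215, 216, 218, 220, 220, 219, 222, 199, 100, 82, 99, 116]
360 [217, 217, 218, 216, 214, 210, 216, 217, 217, 218, 219, 220, 222, 218, 220, 225, 222, 220, 218, 218, 189, 80, 89, 118]
100 [234, 235, 235, 234, 235, 234, 233, 235, 237, 236, 219, 217, 219, 220, 218, 218, 221, 218, 212, 186, 116, 115, 118, 113]
180 [235, 236, 234, 233, 234, 232, 237, 234, 236, 235, 237, 234, 237, 239, 236, 235, 236, 218, 216, 201, 100, 91, 102, 136]
```

Request:
drive_tool(
  rows=[
    {"dx": -0.01,"dy": 0.03,"dz": 0.4,"wx": -0.02,"wy": -0.02,"wz": 0,"hand": 8},
    {"dx": -0.01,"dy": 0.03,"dz": 0.8,"wx": -0.02,"wy": -0.02,"wz": 0,"hand": 8},
    {"dx": -0.01,"dy": 0.03,"dz": 1,"wx": -0.02,"wy": -0.02,"wz": 0,"hand": 8},
    {"dx": -0.01,"dy": 0.03,"dz": 1.1,"wx": -0.02,"wy": -0.02,"wz": 0,"hand": 8},
    {"dx": -0.01,"dy": 0.03,"dz": 1.1,"wx": -0.02,"wy": -0.02,"wz": 0,"hand": 8},
    {"dx": -0.01,"dy": 0.03,"dz": 1.1,"wx": -0.02,"wy": -0.02,"wz": 0,"hand": 8},
  ],
)

```text
clock: 29.95
eef_pos: [0.5945, 0.1547, 0.0954]
tool_rot: [-0.06, 0.998, 0.001, 0.001]
ft_force: [-27.7, -5.1, 44.3]
grip_width: 0.0106
grasp_force: 72.7
```

```bash
python3 - <<'E'
from h import *
P=S((-55.2,100,77));plan(P,tool(180+syaw()))
E
```

```text
d [-0.047, -0.019, 0.368] w [0.022, 0.027, -0.002] rows>= 1
```

The hood's far wall caught the housing front (Fx -28 N). I back off, shift a few mm toward the robot and lower again.

Request:
drive_tool(
  rows=[
    {"dx": 0,"dy": 0,"dz": -0.4,"wx": 0,"wy": 0,"wz": 0,"hand": 8},
    {"dx": 0.05,"dy": 0,"dz": -0.7,"wx": 0,"wy": 0,"wz": 0,"hand": 8},
    {"dx": 0.05,"dy": 0,"dz": -0.7,"wx": 0,"wy": 0,"wz": 0,"hand": 8},
    {"dx": 0.05,"dy": 0,"dz": -0.7,"wx": 0,"wy": 0,"wz": 0,"hand": 8},
  ],
)

```text
clock: 30.35
eef_pos: [0.5962, 0.1547, 0.1212]
tool_rot: [-0.06, 0.998, 0.001, 0.003]
ft_force: [-0.1, -0.3, -1.1]
grip_width: 0.0102
grasp_force: 66.4
```

```bash
python3 - <<'E'
from h import *
o=bot.get_obs();print(o['ft_force'],o['grip_width'],o['eef_pos'])
im=bot.camera('wrist');save('w16',im);C=cam('wrist',o);A=R.from_quat(o['tool_rot']).as_matrix();p=np.array(o['eef_pos'])
r=bot.outline_of('wrist','cover')[0];m=r['region'].astype('uint8')
cn=max(cv2.findContours(m,0,2)[0],key=cv2.contourArea);q=cv2.approxPolyDP(cn,5,True)[:,0];print(r['score'],[x for x in q.tolist() if x[1]<140])
P=S((-58.2,100,77));plan([P[0],P[1],.1],tool(180+syaw()))
E
```

```text
[-0.11258588 -0.30357793 -1.05802566] 0.010223906125209618 [0.59624241 0.15474873 0.12122788]
0.63 [[384, 129], [132, 127]]
 d [0.023, -0.014, 0.392] w [0.003, 0.025, -0.002] rows>= 1
```

```bash
python3 - <<'E'
from h import *
P=S((-57.0,100,77));plan([P[0],P[1],.105],tool(180+syaw()))
for n in('w15','w16'):
    g=cv2.GaussianBlur(cv2.cvtColor(cv2.imread('pics/%s.png'%n),cv2.COLOR_BGR2GRAY),(3,3),0).astype(int)
    print(n,[(u,[int(v) for v in g[110:140:2,u]]) for u in(200,300)],[int(v) for v in g[160,115:145:2]],[int(v) for v in g[160,375:400:2]])
E
```

```text
d [-0.001, -0.014, 0.292] w [0.003, 0.025, -0.002] rows>= 1
w15 [(200, [224, 219, 217, 214, 130, 100, 86, 86, 105, 130, 134, 133, 133, 132, 131]), (300, [219, 219, 220, 216, 137, 98, 82, 82, 99, 117, 115, 116, 115, 115, 115])] [114, 113, 113, 113, 113, 114, 112, 118, 131, 130, 131, 130, 130, 129, 130] [116, 115, 116, 117, 116, 114, 168, 222, 223, 222, 222, 222, 221]
w16 [(200, [234, 221, 218, 213, 138, 124, 120, 118, 114, 127, 137, 135, 135, 135, 135]), (300, [219, 219, 219, 218, 148, 117, 119, 117, 112, 118, 123, 123, 122, 124, 124])] [112, 111, 112, 112, 114, 113, 113, 112, 112, 130, 131, 131, 132, 131, 132] [124, 124, 125, 124, 150, 218, 216, 213, 212, 216, 220, 223, 222]
```

Comparing pictures w15 and w16, the catch tipped the hood about 5° near-side down in the grip: its near top edge shrank from 261 to 252 px. I tilt the tool by 5° to level it and lower gently.

Request:
drive_tool(
  rows=[
    {"dx": 0,"dy": -0.01,"dz": 0,"wx": 0,"wy": 0.5,"wz": 0,"hand": 8},
    {"dx": 0,"dy": -0.01,"dz": 0,"wx": 0,"wy": 1,"wz": 0,"hand": 8},
    {"dx": 0,"dy": -0.01,"dz": 0.2,"wx": 0,"wy": 1.05,"wz": 0,"hand": 8},
    {"dx": 0,"dy": -0.01,"dz": 0.3,"wx": 0,"wy": 1.05,"wz": 0,"hand": 8},
    {"dx": 0,"dy": -0.01,"dz": 0.3,"wx": 0,"wy": 1.05,"wz": 0,"hand": 8},
    {"dx": 0,"dy": -0.01,"dz": 0.3,"wx": 0,"wy": 1.05,"wz": 0,"hand": 8},
  ],
)

```text
clock: 31.05
eef_pos: [0.5945, 0.1541, 0.1049]
tool_rot: [-0.06, 0.997, -0.003, -0.045]
ft_force: [-0.7, 0.6, -0.8]
grip_width: 0.01
grasp_force: 66.4
```

```bash
python3 - <<'E'
from h import *
P=S((-57.0,100,77));M=tool(180+syaw(),5.2);
for z in(.1,.093,.086,.079):plan([P[0],P[1],z],M,name=z)
E
```

```text
0.1 d [-0.022, -0.007, 0.097] w [0.003, 0.013, 0.001] rows>= 1
0.093 d [-0.035, -0.007, 0.236] w [0.003, 0.013, 0.001] rows>= 1
0.086 d [-0.047, -0.007, 0.376] w [0.003, 0.013, 0.001] rows>= 1
0.079 d [-0.06, -0.007, 0.515] w [0.003, 0.013, 0.001] rows>= 1
```

Request:
drive_tool(
  rows=[
    {"dx": -0.01,"dy": 0,"dz": 0.08,"wx": 0,"wy": 0,"wz": 0,"hand": 8},
    {"dx": -0.02,"dy": 0,"dz": 0.16,"wx": 0,"wy": 0,"wz": 0,"hand": 8},
    {"dx": -0.025,"dy": 0,"dz": 0.24,"wx": 0,"wy": 0,"wz": 0,"hand": 8},
    {"dx": -0.025,"dy": 0,"dz": 0.24,"wx": 0,"wy": 0,"wz": 0,"hand": 8},
  ],
)

```text
clock: 31.45
eef_pos: [0.5949, 0.1541, 0.0929]
tool_rot: [-0.06, 0.997, -0.003, -0.045]
ft_force: [0.3, 0.4, -0.7]
grip_width: 0.0103
grasp_force: 66.4
```

Now it passes below the former jam height with no force. I continue.

Request:
drive_tool(
  rows=[
    {"dx": -0.01,"dy": 0,"dz": 0.06,"wx": 0,"wy": 0,"wz": 0,"hand": 8},
    {"dx": -0.015,"dy": 0,"dz": 0.12,"wx": 0,"wy": 0,"wz": 0,"hand": 8},
    {"dx": -0.02,"dy": 0,"dz": 0.16,"wx": 0,"wy": 0,"wz": 0,"hand": 8},
    {"dx": -0.02,"dy": 0,"dz": 0.16,"wx": 0,"wy": 0,"wz": 0,"hand": 8},
  ],
)

```text
clock: 31.85
eef_pos: [0.5954, 0.1542, 0.0851]
tool_rot: [-0.06, 0.997, -0.003, -0.045]
ft_force: [-0.8, 0.1, -1.4]
grip_width: 0.0102
grasp_force: 66.4
```

Request:
drive_tool(
  rows=[
    {"dx": -0.005,"dy": 0,"dz": 0.04,"wx": 0,"wy": 0,"wz": 0,"hand": 8},
    {"dx": -0.01,"dy": 0,"dz": 0.08,"wx": 0,"wy": 0,"wz": 0,"hand": 8},
    {"dx": -0.01,"dy": 0,"dz": 0.08,"wx": 0,"wy": 0,"wz": 0,"hand": 8},
  ],
)

```text
clock: 32.15
eef_pos: [0.5957, 0.1542, 0.0812]
tool_rot: [-0.06, 0.997, -0.002, -0.044]
ft_force: [0.2, 1.0, -1.6]
grip_width: 0.0101
grasp_force: 66.4
```

Request:
drive_tool(
  rows=[
    {"dx": -0.005,"dy": 0,"dz": 0.04,"wx": 0,"wy": 0,"wz": 0,"hand": 8},
    {"dx": -0.005,"dy": 0,"dz": 0.05,"wx": 0,"wy": 0,"wz": 0,"hand": 8},
    {"dx": -0.005,"dy": 0,"dz": 0.05,"wx": 0,"wy": 0,"wz": 0,"hand": 8},
  ],
)

```text
clock: 32.45
eef_pos: [0.5958, 0.1543, 0.0789]
tool_rot: [-0.06, 0.997, -0.002, -0.044]
ft_force: [0.2, -0.1, -1.1]
grip_width: 0.0102
grasp_force: 66.4
```

Request:
drive_tool(
  rows=[
    {"dx": 0,"dy": 0,"dz": 0.03,"wx": 0,"wy": 0,"wz": 0,"hand": 8},
    {"dx": 0,"dy": 0,"dz": 0.04,"wx": 0,"wy": 0,"wz": 0,"hand": 8},
    {"dx": 0,"dy": 0,"dz": 0.04,"wx": 0,"wy": 0,"wz": 0,"hand": 8},
  ],
)

```text
clock: 32.75
eef_pos: [0.5957, 0.1542, 0.0771]
tool_rot: [-0.06, 0.997, -0.002, -0.044]
ft_force: [-0.2, -0.4, -0.8]
grip_width: 0.0104
grasp_force: 66.6
```

Request:
drive_tool(
  rows=[
    {"dx": 0,"dy": 0,"dz": 0.03,"wx": 0,"wy": 0,"wz": 0,"hand": 8},
    {"dx": 0,"dy": 0,"dz": 0.05,"wx": 0,"wy": 0,"wz": 0,"hand": 8},
    {"dx": 0,"dy": 0,"dz": 0.05,"wx": 0,"wy": 0,"wz": 0,"hand": 8},
  ],
)

```text
clock: 33.05
eef_pos: [0.5964, 0.1543, 0.0763]
tool_rot: [-0.06, 0.997, -0.002, -0.043]
ft_force: [0.3, -1.2, 6.6]
grip_width: 0.0102
grasp_force: 67.5
```

It makes contact at the seated height (76.3 mm against 76.7 expected). I release and rise.

Request:
drive_tool(
  rows=[
    {"dx": 0,"dy": 0,"dz": -0.02,"wx": 0,"wy": 0,"wz": 0,"hand": 25},
    {"dx": 0,"dy": 0,"dz": -0.02,"wx": 0,"wy": 0,"wz": 0,"hand": 40},
    {"dx": 0,"dy": 0,"dz": -0.02,"wx": 0,"wy": 0,"wz": 0,"hand": 40},
    {"dx": 0,"dy": 0,"dz": -0.02,"wx": 0,"wy": 0,"wz": 0,"hand": 40},
    {"dx": 0,"dy": 0,"dz": -0.6,"wx": 0,"wy": 0,"wz": 0,"hand": 40},
    {"dx": 0.1,"dy": 0,"dz": -1.4,"wx": 0,"wy": -0.5,"wz": 0,"hand": 40},
    {"dx": 0.4,"dy": 0,"dz": -2.4,"wx": 0,"wy": -1,"wz": 0,"hand": 40},
    {"dx": 0.6,"dy": 0,"dz": -3.2,"wx": 0,"wy": -1,"wz": 0,"hand": 60},
    {"dx": 0.6,"dy": 0,"dz": -3.2,"wx": 0,"wy": -1,"wz": 0,"hand": 60},
    {"dx": 0.6,"dy": 0,"dz": -3.2,"wx": 0,"wy": -1,"wz": 0,"hand": 60},
  ],
)

```text
clock: 34.05
eef_pos: [0.5805, 0.1525, 0.2383]
tool_rot: [-0.06, 0.998, 0.001, 0.001]
ft_force: [-0.5, 0.5, 0.5]
grip_width: 0.06
grasp_force: 0.0
```

```bash
python3 - <<'E'
from h import *
o=bot.get_obs();im=bot.camera('wrist');save('w17',im);C=cam('wrist',o)
r=bot.outline_of('wrist','cover');print([(x['score'],np.round(x['extent'],1).tolist()) for x in r[:2]])
m=r[0]['region'].astype('uint8');cn=max(cv2.findContours(m,0,2)[0],key=cv2.contourArea);q=cv2.approxPolyDP(cn,4,True)[:,0];print(q.tolist())
for n,P in dict(nL=(-109.5,157.5,60),nR=(-109.5,42.5,60),fR=(-2.5,42.5,60),fL=(-2.5,157.5,60),nLb=(-109.5,157.5,13),nRb=(-109.5,42.5,13),barn=(-88,100,78),barf=(-24,100,78)).items():print(n,proj(C,S(P)).round(1))
for d in bot.look_for('wrist','zero_button')[:3]:print(d,at(C,*d['extent'][:2],.05))
print(o['eef_pos'])
E
```

```text
[(0.6, [256.5, 186.6, 124.3, 115.1])]
[[195, 132], [200, 240], [315, 238], [318, 131], [254, 127]]
nL [319.8 132.3]
nR [192.  132.4]
fR [197.5 242.4]
fL [314.5 242.4]
nLb [311.7 128.1]
nRb [200.4 128.1]
barn [255.9 159.3]
barf [256.  228.7]
{'extent': [213.1, 261.7, 20.3, 20.4], 'score': 0.66} [0.68036532 0.119497   0.05      ]
[0.58050599 0.1525077  0.23830001]
```

The hood's outline matches the seated prediction within 2 to 4 px. Now the zero button at (0.681,0.120), with closed fingers and the tool turned 90° so that the narrow side clears the dial.

```bash
python3 - <<'E'
from h import *
plan([.6808,.120,.14],tool(90+syaw()))
E
```

```text
d [-1.951, -0.882, 1.881] w [-0.042, -0.043, 17.999] rows>= 11
```

Request:
drive_tool(
  rows=[
    {"dx": -0.3,"dy": -0.1,"dz": 0,"wx": 0,"wy": 0,"wz": 1.6,"hand": 20},
    {"dx": -0.6,"dy": -0.2,"dz": 0,"wx": 0,"wy": 0,"wz": 3.2,"hand": 0},
    {"dx": -0.9,"dy": -0.4,"dz": 0.2,"wx": 0,"wy": 0,"wz": 4.8,"hand": 0},
    {"dx": -1.2,"dy": -0.5,"dz": 0.4,"wx": 0,"wy": 0,"wz": 6.4,"hand": 0},
    {"dx": -1.5,"dy": -0.6,"dz": 0.6,"wx": 0,"wy": 0,"wz": 8,"hand": 0},
    {"dx": -1.7,"dy": -0.7,"dz": 0.8,"wx": 0,"wy": 0,"wz": 9.6,"hand": 0},
    {"dx": -1.95,"dy": -0.88,"dz": 1,"wx": 0,"wy": 0,"wz": 11.2,"hand": 0},
    {"dx": -1.95,"dy": -0.88,"dz": 1.2,"wx": 0,"wy": 0,"wz": 12.8,"hand": 0},
    {"dx": -1.95,"dy": -0.88,"dz": 1.4,"wx": 0,"wy": 0,"wz": 14.4,"hand": 0},
    {"dx": -1.95,"dy": -0.88,"dz": 1.6,"wx": 0,"wy": 0,"wz": 16,"hand": 0},
    {"dx": -1.95,"dy": -0.88,"dz": 1.88,"wx": -0.04,"wy": -0.04,"wz": 17.6,"hand": 0},
    {"dx": -1.95,"dy": -0.88,"dz": 1.88,"wx": -0.04,"wy": -0.04,"wz": 18,"hand": 0},
    {"dx": -1.95,"dy": -0.88,"dz": 1.88,"wx": -0.04,"wy": -0.04,"wz": 18,"hand": 0},
    {"dx": -1.95,"dy": -0.88,"dz": 1.88,"wx": -0.04,"wy": -0.04,"wz": 18,"hand": 0},
  ],
)

```text
clock: 35.6
eef_pos: [0.6814, 0.1203, 0.1409]
tool_rot: [0.663, 0.749, 0.0, 0.0]
ft_force: [0.3, -0.0, -0.8]
grip_width: 0.0001
grasp_force: 0.0
```

```bash
python3 - <<'E'
from h import *
o=bot.get_obs();im=bot.camera('wrist');save('w18',im);C=cam('wrist',o)
for d in bot.look_for('wrist','zero_button')[:3]:print(d,at(C,*d['extent'][:2],.05))
plan([.6808,.120,.075],tool(90+syaw()))
# white blobs
h=cv2.cvtColor(im,cv2.COLOR_RGB2HSV);m=((h[...,1]<50)&(h[...,2]>170)).astype('uint8');n,l,s,c=cv2.connectedComponentsWithStats(m)
for i in range(1,n):
    if 150<s[i,4]<6000:print(s[i].tolist(),at(C,*c[i],.05).round(4))
print(proj(C,[.6808,.120,.05]))
E
```

```text
{'extent': [251.1, 204.9, 30.9, 30.8], 'score': 0.69} [0.67794888 0.11810205 0.05      ]
{'extent': [123.3, 133.0, 192.3, 186.7], 'score': 0.44} [0.59006093 0.15644916 0.05      ]
 d [-0.006, -0.026, 1.339] w [0.032, -0.005, 0.006] rows>= 2
[499, 0, 13, 27, 165] [0.8167 0.2588 0.05  ]
[234, 190, 32, 33, 790] [0.677  0.1167 0.05  ]
[412, 239, 53, 29, 557] [0.8127 0.1002 0.05  ]
[425, 251, 82, 53, 1872] [0.8394 0.0857 0.05  ]
[164, 260, 58, 18, 425] [0.6447 0.0657 0.05  ]
[130, 325, 27, 28, 364] [0.6078 0.0013 0.05  ]
[252, 324, 12, 22, 222] [0.6949 0.0152 0.05  ]
[255.58353283 202.73709517]
```

```bash
python3 - <<'E'
from h import *
def C_(p,yaw):return cam('wrist',dict(eef_pos=p,tool_rot=R.from_matrix(tool(yaw)).as_quat()))
o=bot.get_obs()
L=[(C_([.5975,.1108,.2575],180.18),(265.9,243.5)),(C_([.5805,.1525,.2383],186.9),(213.1,261.7)),(cam('wrist',o),(250.8,205.5))]
A=np.zeros((3,3));b=np.zeros(3)
for C,uv in L:
    p,d=ray(C,*uv);d/=np.linalg.norm(d);Q=np.eye(3)-np.outer(d,d);A+=Q;b+=Q@p
X=np.linalg.solve(A,b);print(X)
for C,uv in L:print(proj(C,X)-uv, at(C,*uv,.05).round(4))
E
```

```text
[0.67762082 0.11945553 0.05274942]
[-1.22948398  0.17562895] [0.6786 0.1208 0.05  ]
[0.16665228 0.71209289] [0.6783 0.119  0.05  ]
[-1.00174345 -1.75865814] [0.6785 0.1174 0.05  ]
```

```bash
python3 - <<'E'
from h import *
plan([.678,.1193,.070],tool(90+syaw()))
E
```

```text
d [-0.013, -0.084, 1.438] w [0.032, -0.005, 0.006] rows>= 2
```

Request:
drive_tool(
  rows=[
    {"dx": -0.01,"dy": -0.08,"dz": 0.4,"wx": 0.03,"wy": 0,"wz": 0,"hand": 0},
    {"dx": -0.01,"dy": -0.08,"dz": 0.8,"wx": 0.03,"wy": 0,"wz": 0,"hand": 0},
    {"dx": -0.01,"dy": -0.08,"dz": 1.2,"wx": 0.03,"wy": 0,"wz": 0,"hand": 0},
    {"dx": -0.01,"dy": -0.08,"dz": 1.42,"wx": 0.03,"wy": 0,"wz": 0,"hand": 0},
    {"dx": -0.01,"dy": -0.08,"dz": 1.42,"wx": 0.03,"wy": 0,"wz": 0,"hand": 0},
    {"dx": -0.01,"dy": -0.08,"dz": 1.42,"wx": 0.03,"wy": 0,"wz": 0,"hand": 0},
  ],
)

```text
clock: 36.3
eef_pos: [0.6781, 0.1195, 0.0724]
tool_rot: [0.663, 0.749, 0.0, 0.0]
ft_force: [-1.7, -0.3, 4.2]
grip_width: 0.0003
grasp_force: 1.6
```

Request:
drive_tool(
  rows=[
    {"dx": 0,"dy": 0,"dz": 0.05,"wx": 0,"wy": 0,"wz": 0,"hand": 0},
    {"dx": 0,"dy": 0,"dz": 0.1,"wx": 0,"wy": 0,"wz": 0,"hand": 0},
    {"dx": 0,"dy": 0,"dz": 0.14,"wx": 0,"wy": 0,"wz": 0,"hand": 0},
    {"dx": 0,"dy": 0,"dz": 0.14,"wx": 0,"wy": 0,"wz": 0,"hand": 0},
  ],
)

```text
clock: 36.7
eef_pos: [0.6786, 0.1196, 0.0698]
tool_rot: [0.663, 0.749, 0.002, 0.001]
ft_force: [-10.4, -2.2, 21.9]
grip_width: 0.0005
grasp_force: 11.2
```

Request:
drive_tool(
  rows=[
    {"dx": 0,"dy": 0,"dz": -0.14,"wx": 0,"wy": 0,"wz": 0,"hand": 0},
    {"dx": 0,"dy": 0,"dz": -0.14,"wx": 0,"wy": 0,"wz": 0,"hand": 0},
    {"dx": 0,"dy": 0,"dz": -0.14,"wx": 0,"wy": 0,"wz": 0,"hand": 0},
  ],
)

```text
clock: 37.0
eef_pos: [0.6793, 0.1197, 0.0719]
tool_rot: [0.663, 0.749, 0.002, 0.001]
ft_force: [0.2, 0.6, 3.5]
grip_width: 0.0001
grasp_force: 1.8
```

Request:
drive_tool(
  rows=[
    {"dx": 0,"dy": 0,"dz": -0.04,"wx": 0,"wy": 0,"wz": 0,"hand": 0},
    {"dx": 0,"dy": 0,"dz": -0.04,"wx": 0,"wy": 0,"wz": 0,"hand": 0},
    {"dx": 0,"dy": 0,"dz": -0.04,"wx": 0,"wy": 0,"wz": 0,"hand": 0},
  ],
)

```text
clock: 37.3
eef_pos: [0.6787, 0.1196, 0.0732]
tool_rot: [0.663, 0.749, 0.001, 0.0]
ft_force: [1.7, 0.5, 2.5]
grip_width: -0.0002
grasp_force: 1.3
```

```bash
python3 - <<'E'
from h import *
C=cam('wrist',dict(eef_pos=[.5975,.1108,.2575],tool_rot=R.from_matrix(tool(180.18)).as_quat()))
f=lambda u,v,z:at(C,u/1.5625,v/1.5625,z)
print('dial',f(501,408,.062),'right edge',f(444,410,.062),'left',f(561,410,.062))
print('button in scale at .055',R.from_euler('z',-syaw(),degrees=True).as_matrix()[:2,:2]@(np.array([.678,.1193])-np.load('scale.npy')[:2]))
E
```

```text
dial [0.69336783 0.17838762 0.062     ] right edge [0.69487284 0.1399494  0.062     ] left [0.69488812 0.21918545 0.062     ]
button in scale at .055 [0.02098622 0.05572414]
```

The force falls about 0.8 N per mm on release and rose to 22 N at the bottom, so the button was fully pressed. Next I look at the lemons from near.

Request:
drive_tool(
  rows=[
    {"dx": 0,"dy": 0,"dz": -0.5,"wx": 0,"wy": 0,"wz": 0,"hand": 0},
    {"dx": 0,"dy": 0,"dz": -1.3,"wx": 0,"wy": 0,"wz": 0,"hand": 0},
    {"dx": 0,"dy": 0,"dz": -2.2,"wx": 0,"wy": 0,"wz": 0,"hand": 0},
    {"dx": 0,"dy": 0,"dz": -3,"wx": 0,"wy": 0,"wz": 0,"hand": 20},
    {"dx": 0,"dy": 0,"dz": -3,"wx": 0,"wy": 0,"wz": 0,"hand": 40},
    {"dx": 0,"dy": 0,"dz": -3,"wx": 0,"wy": 0,"wz": 0,"hand": 75},
  ],
)

```text
clock: 37.9
eef_pos: [0.6781, 0.1194, 0.2237]
tool_rot: [0.663, 0.749, 0.001, 0.0]
ft_force: [-0.2, -0.3, -1.4]
grip_width: 0.0433
grasp_force: 0.0
```

```bash
python3 - <<'E'
from h import *
plan([.41,-.14,.28],tool(180))
E
```

```text
d [-4.502, -5.947, -1.135] w [0.015, 0.005, -16.614] rows>= 10
```

Request:
drive_tool(
  rows=[
    {"dx": -0.4,"dy": -0.5,"dz": -0.3,"wx": 0,"wy": 0,"wz": -1.6,"hand": 75},
    {"dx": -0.9,"dy": -1.1,"dz": -0.6,"wx": 0,"wy": 0,"wz": -3.2,"hand": 75},
    {"dx": -1.4,"dy": -1.7,"dz": -1,"wx": 0,"wy": 0,"wz": -4.8,"hand": 75},
    {"dx": -1.9,"dy": -2.4,"dz": -1.1,"wx": 0,"wy": 0,"wz": -6.4,"hand": 75},
    {"dx": -2.4,"dy": -3.1,"dz": -1.1,"wx": 0,"wy": 0,"wz": -8,"hand": 75},
    {"dx": -2.9,"dy": -3.8,"dz": -1.1,"wx": 0,"wy": 0,"wz": -9.6,"hand": 75},
    {"dx": -3.4,"dy": -4.5,"dz": -1.1,"wx": 0,"wy": 0,"wz": -11.2,"hand": 75},
    {"dx": -3.9,"dy": -5.2,"dz": -1.1,"wx": 0,"wy": 0,"wz": -12.8,"hand": 75},
    {"dx": -4.4,"dy": -5.8,"dz": -1.1,"wx": 0,"wy": 0,"wz": -14.4,"hand": 75},
    {"dx": -4.5,"dy": -5.95,"dz": -1.1,"wx": 0,"wy": 0,"wz": -16,"hand": 75},
    {"dx": -4.5,"dy": -5.95,"dz": -1.1,"wx": 0,"wy": 0,"wz": -16.6,"hand": 75},
    {"dx": -4.5,"dy": -5.95,"dz": -1.1,"wx": 0,"wy": 0,"wz": -16.6,"hand": 75},
    {"dx": -4.5,"dy": -5.95,"dz": -1.1,"wx": 0,"wy": 0,"wz": -16.6,"hand": 75},
  ],
)

```text
clock: 39.2
eef_pos: [0.409, -0.1395, 0.2765]
tool_rot: [0.001, 1.0, 0.001, -0.001]
ft_force: [-0.8, 0.3, 0.3]
grip_width: 0.0752
grasp_force: 0.0
```

```bash
cat >> h.py <<'E'
def lemons(n='wrist',name='lw'):
    "colour outline of yellow things: centre & long-axis yaw at z=25 mm"
    o=bot.get_obs();im=bot.camera(n);save(name,im);C=cam(n,o)
    det=[(round(d['score'],2),np.round(d['extent'],0).tolist()) for d in bot.look_for(n,'lemon_1')[:8]]
    h=cv2.cvtColor(im,cv2.COLOR_RGB2HSV)
    for s,e in det:
        u,v,w,hh=[int(x) for x in e];p=h[max(v-5,0):v+6,max(u-5,0):u+6].reshape(-1,3);print('det',s,e,'HSV',np.median(p,0))
    m=((h[...,0]>=20)&(h[...,0]<=34)&(h[...,1]>120)&(h[...,2]>60)).astype('uint8');m=cv2.morphologyEx(m,cv2.MORPH_OPEN,np.ones((3,3)))
    for c in cv2.findContours(m,0,2)[0]:
        if cv2.contourArea(c)<(150 if n=='wrist' else 40):continue
        w=np.array([at(C,*q,.025)[:2] for q in c[:,0].astype(float)])*1e3
        (cx,cy),(a,b),t=cv2.minAreaRect(w.astype('float32'));
        if a<b:a,b,t=b,a,t+90
        print('yellow px',cv2.boundingRect(c),'world mm',round(cx,1),round(cy,1),'L,W',round(a),round(b),'yaw',round(t%180,1))
E
python3 - <<'E'
from h import *
lemons(name='w19');print(bot.get_obs()['eef_pos'])
print('--top');lemons('top','t3')
E
```

```text
det 0.97 [295.0, 91.0, 55.0, 64.0] HSV [ 64. 146. 116.]
det 0.77 [70.0, 121.0, 50.0, 67.0] HSV [ 64. 140. 119.]
det 0.73 [169.0, 83.0, 52.0, 69.0] HSV [ 64. 134.  79.]
det 0.67 [341.0, 183.0, 47.0, 59.0] HSV [ 25. 155. 184.]
det 0.55 [192.0, 198.0, 47.0, 61.0] HSV [ 26. 157. 188.]
yellow px (166, 170, 46, 55) world mm 451.7 -218.1 L,W 57 55 yaw 150.8
yellow px (319, 154, 44, 58) world mm 434.1 -42.4 L,W 58 53 yaw 28.2
[ 0.40957494 -0.13947695  0.27704572]
--top
det 0.83 [318.0, 251.0, 17.0, 17.0] HSV [ 62. 130.  92.]
det 0.75 [303.0, 220.0, 14.0, 22.0] HSV [ 24. 153. 153.]
yellow px (294, 210, 14, 19) world mm 433.9 -46.1 L,W 52 51 yaw 124.3
```

Colour separates the candidates. Yellow (hue 25 to 26) is at (341,183) and (192,198) in the wrist view, and those two are the lemons. Green (hue 64) at (295,91), (70,121) and (169,83), and the blue one, are decoys.

```bash
cat >> h.py <<'E'
def lem2(name):
    o=bot.get_obs();im=bot.camera('wrist');save(name,im);C=cam('wrist',o);h=cv2.cvtColor(im,cv2.COLOR_RGB2HSV)
    for d in bot.outline_of('wrist','lemon_1')[:8]:
        m=d['region'];hs=np.median(h[m],0)
        if not 18<=hs[0]<=36: continue
        v,u=np.where(m);w=np.array([at(C,a,b,.025)[:2] for a,b in zip(u,v)])*1e3
        (x,y),(a,b),t=cv2.minAreaRect(w.astype('float32'));t=t+90 if a<b else t
        ev,V=np.linalg.eigh(np.cov(w.T));print(round(d['score'],2),np.round(d['extent'],0),'HSV',hs,'rect c',round(x,1),round(y,1),sorted([round(a),round(b)]),round(t%180),'mean',w.mean(0).round(1),'4sd',(4*np.sqrt(ev)).round(0),'yaw',np.degrees(np.arctan2(V[1,1],V[0,1])).round(0)%180)
E
python3 - <<'E'
from h import *
lem2('w20')
E
```

```text
0.75 [191. 194.  47.  58.] HSV [ 24. 160. 173.] rect c 451.3 -218.1 [56, 57] 148 mean [ 451.2 -218.3] 4sd [52. 66.] yaw 12.0
0.56 [339. 184.  44.  60.] HSV [ 24. 155. 164.] rect c 434.7 -42.6 [57, 61] 30 mean [434.5 -42.5] 4sd [56. 67.] yaw 175.0
```

```bash
python3 - <<'E'
from h import *
plan([.427,-.0425,.15],tool(175))
E
```

```text
d [-0.339, 1.941, 2.558] w [0.008, 0.001, 0.99] rows>= 4
```

Request:
drive_tool(
  rows=[
    {"dx": -0.1,"dy": 0.7,"dz": 0.5,"wx": 0,"wy": 0,"wz": 0.4,"hand": 80},
    {"dx": -0.2,"dy": 1.3,"dz": 1.2,"wx": 0,"wy": 0,"wz": 0.8,"hand": 80},
    {"dx": -0.34,"dy": 1.94,"dz": 1.9,"wx": 0,"wy": 0,"wz": 1,"hand": 80},
    {"dx": -0.34,"dy": 1.94,"dz": 2.5,"wx": 0,"wy": 0,"wz": 1,"hand": 80},
    {"dx": -0.34,"dy": 1.94,"dz": 2.5,"wx": 0,"wy": 0,"wz": 1,"hand": 80},
    {"dx": -0.34,"dy": 1.94,"dz": 2.5,"wx": 0,"wy": 0,"wz": 1,"hand": 80},
  ],
)

```text
clock: 40.1
eef_pos: [0.427, -0.0428, 0.1535]
tool_rot: [0.044, 0.999, 0.0, -0.0]
ft_force: [0.5, -0.5, 1.1]
grip_width: 0.0805
grasp_force: 0.0
```

```bash
python3 - <<'E'
from h import *
lem2('w21')
plan([.4345,-.0425,.022],tool(175))
E
```

```text
0.91 [257. 196.  65.  87.] HSV [ 24. 161. 162.] rect c 434.2 -43.1 [56, 59] 130 mean [433.3 -43.3] 4sd [52. 66.] yaw 169.0
0.64 [ 47. 232.  74.  80.] HSV [ 24. 165. 149.] rect c 451.6 -220.0 [61, 65] 158 mean [ 451.2 -219.8] 4sd [63. 67.] yaw 168.0
 d [-0.109, 0.027, 2.659] w [0.006, 0.043, -0.025] rows>= 3
```

Request:
drive_tool(
  rows=[
    {"dx": -0.1,"dy": 0.01,"dz": 0.8,"wx": 0,"wy": 0,"wz": 0.3,"hand": 80},
    {"dx": -0.12,"dy": 0.01,"dz": 1.6,"wx": 0,"wy": 0,"wz": 0.5,"hand": 80},
    {"dx": -0.12,"dy": 0.01,"dz": 2.3,"wx": 0,"wy": 0,"wz": 0.5,"hand": 80},
    {"dx": -0.12,"dy": 0.01,"dz": 2.63,"wx": 0,"wy": 0,"wz": 0.5,"hand": 80},
    {"dx": -0.12,"dy": 0.01,"dz": 2.63,"wx": 0,"wy": 0,"wz": 0.5,"hand": 80},
    {"dx": -0.12,"dy": 0.01,"dz": 2.63,"wx": 0,"wy": 0,"wz": 0.5,"hand": 45},
    {"dx": -0.12,"dy": 0.01,"dz": 2.63,"wx": 0,"wy": 0,"wz": 0.5,"hand": 45},
    {"dx": -0.12,"dy": 0.01,"dz": 2.63,"wx": 0,"wy": 0,"wz": 0.5,"hand": 45},
    {"dx": -0.12,"dy": 0.01,"dz": 2.63,"wx": 0,"wy": 0,"wz": 0.5,"hand": 45},
    {"dx": -0.12,"dy": 0.01,"dz": 2.63,"wx": 0,"wy": 0,"wz": 0.5,"hand": 45},
  ],
)

```text
clock: 41.2
eef_pos: [0.4353, -0.0435, 0.0243]
tool_rot: [0.066, 0.998, -0.0, 0.003]
ft_force: [-1.5, -0.8, 8.0]
grip_width: 0.0489
grasp_force: 60.4
```

Request:
drive_tool(
  rows=[
    {"dx": 0,"dy": 0,"dz": -0.5,"wx": 0,"wy": 0,"wz": 0,"hand": 45},
    {"dx": 0,"dy": 0,"dz": -1.3,"wx": 0,"wy": 0,"wz": 0,"hand": 45},
    {"dx": 0,"dy": 0,"dz": -2.2,"wx": 0,"wy": 0,"wz": 0,"hand": 45},
    {"dx": 0,"dy": 0,"dz": -2.8,"wx": 0,"wy": 0,"wz": 0,"hand": 45},
    {"dx": 0,"dy": 0,"dz": -2.8,"wx": 0,"wy": 0,"wz": 0,"hand": 45},
    {"dx": 0,"dy": 0,"dz": -2.8,"wx": 0,"wy": 0,"wz": 0,"hand": 45},
  ],
)

```text
clock: 41.8
eef_pos: [0.434, -0.043, 0.1633]
tool_rot: [0.066, 0.998, 0.0, 0.002]
ft_force: [0.4, 0.0, -1.4]
grip_width: 0.0485
grasp_force: 62.4
```

```bash
python3 - <<'E'
from h import *
o=bot.get_obs();print(o['grip_width'],o['grasp_force'])
P=S((-5,-58,0));plan([P[0],P[1],.14],tool(180+syaw()))
P=S((-5,-118,0));print(P)
E
```

```text
0.048500397734656225 62.43110398412682
 d [-4.474, 1.529, 0.488] w [0.002, 0.055, -2.902] rows>= 5
[ 0.67316497 -0.05629039  0.        ]
```

Request:
drive_tool(
  rows=[
    {"dx": -0.9,"dy": 0.3,"dz": 0,"wx": 0,"wy": 0,"wz": -0.6,"hand": 45},
    {"dx": -1.8,"dy": 0.6,"dz": 0,"wx": 0,"wy": 0,"wz": -1.2,"hand": 45},
    {"dx": -2.7,"dy": 0.9,"dz": 0,"wx": 0,"wy": 0,"wz": -1.8,"hand": 45},
    {"dx": -3.6,"dy": 1.2,"dz": 0,"wx": 0,"wy": 0,"wz": -2.4,"hand": 45},
    {"dx": -4.3,"dy": 1.4,"dz": 0,"wx": 0,"wy": 0,"wz": -2.9,"hand": 45},
    {"dx": -4.47,"dy": 1.53,"dz": 0.4,"wx": 0,"wy": 0,"wz": -2.9,"hand": 45},
    {"dx": -4.47,"dy": 1.53,"dz": 0.9,"wx": 0,"wy": 0,"wz": -2.9,"hand": 45},
    {"dx": -4.47,"dy": 1.53,"dz": 1.3,"wx": 0,"wy": 0,"wz": -2.9,"hand": 45},
    {"dx": -4.47,"dy": 1.53,"dz": 1.6,"wx": 0,"wy": 0,"wz": -2.9,"hand": 45},
    {"dx": -4.47,"dy": 1.53,"dz": 1.7,"wx": 0,"wy": 0,"wz": -2.9,"hand": 45},
    {"dx": -4.47,"dy": 1.53,"dz": 1.7,"wx": 0,"wy": 0,"wz": -2.9,"hand": 45},
    {"dx": -4.47,"dy": 1.53,"dz": 1.7,"wx": 0,"wy": 0,"wz": -2.9,"hand": 45},
  ],
)

```text
clock: 43.0
eef_pos: [0.6649, 0.0036, 0.077]
tool_rot: [-0.06, 0.998, 0.0, 0.0]
ft_force: [0.6, -0.0, 0.1]
grip_width: 0.0485
grasp_force: 62.4
```

Request:
drive_tool(
  rows=[
    {"dx": 0,"dy": 0,"dz": 0.06,"wx": 0,"wy": 0,"wz": 0,"hand": 45},
    {"dx": 0,"dy": 0,"dz": 0.12,"wx": 0,"wy": 0,"wz": 0,"hand": 45},
    {"dx": 0,"dy": 0,"dz": 0.12,"wx": 0,"wy": 0,"wz": 0,"hand": 52},
    {"dx": 0,"dy": 0,"dz": 0.12,"wx": 0,"wy": 0,"wz": 0,"hand": 62},
    {"dx": 0,"dy": 0,"dz": 0.12,"wx": 0,"wy": 0,"wz": 0,"hand": 62},
    {"dx": 0,"dy": 0,"dz": 0.12,"wx": 0,"wy": 0,"wz": 0,"hand": 62},
    {"dx": 0,"dy": 0,"dz": -0.5,"wx": 0,"wy": 0,"wz": 0,"hand": 65},
    {"dx": 0,"dy": 0,"dz": -1.2,"wx": 0,"wy": 0,"wz": 0,"hand": 65},
    {"dx": 0,"dy": 0,"dz": -2,"wx": 0,"wy": 0,"wz": 0,"hand": 70},
    {"dx": 0,"dy": 0,"dz": -2.4,"wx": 0,"wy": 0,"wz": 0,"hand": 80},
    {"dx": 0,"dy": 0,"dz": -2.4,"wx": 0,"wy": 0,"wz": 0,"hand": 80},
  ],
)

```text
clock: 44.1
eef_pos: [0.6671, 0.0035, 0.202]
tool_rot: [-0.06, 0.998, 0.0, 0.005]
ft_force: [-0.3, 0.8, -0.2]
grip_width: 0.0799
grasp_force: 0.0
```

```bash
python3 - <<'E'
from h import *
lem2('w22')
plan([.44,-.22,.16],tool(180))
E
```

```text
0.97 [259. 180.  59.  86.] HSV [ 24. 160. 220.] rect c 673.8 6.4 [65, 66] 142 mean [673.    5.7] 4sd [59. 77.] yaw 5.0
0.7 [ 29. 188.  58.  64.] HSV [ 21.  57. 131.] rect c 704.3 -219.4 [44, 76] 122 mean [ 704.  -213.7] 4sd [44. 72.] yaw 134.0
 d [5.004, -3.895, 0.731] w [0.006, 0.018, 1.386] rows>= 7
```

The lemon is in the pan at the right spot. Now the second.

Request:
drive_tool(
  rows=[
    {"dx": 0.7,"dy": -0.5,"dz": 0,"wx": 0,"wy": 0,"wz": 0.2,"hand": 80},
    {"dx": 1.4,"dy": -1,"dz": 0,"wx": 0,"wy": 0,"wz": 0.4,"hand": 80},
    {"dx": 2.1,"dy": -1.6,"dz": 0,"wx": 0,"wy": 0,"wz": 0.6,"hand": 80},
    {"dx": 2.8,"dy": -2.2,"dz": 0,"wx": 0,"wy": 0,"wz": 0.8,"hand": 80},
    {"dx": 3.5,"dy": -2.8,"dz": 0.2,"wx": 0,"wy": 0,"wz": 1,"hand": 80},
    {"dx": 4.2,"dy": -3.4,"dz": 0.4,"wx": 0,"wy": 0,"wz": 1.2,"hand": 80},
    {"dx": 5,"dy": -3.9,"dz": 0.7,"wx": 0,"wy": 0,"wz": 1.4,"hand": 80},
    {"dx": 5,"dy": -3.9,"dz": 0.7,"wx": 0,"wy": 0,"wz": 1.4,"hand": 80},
    {"dx": 5,"dy": -3.9,"dz": 0.7,"wx": 0,"wy": 0,"wz": 1.4,"hand": 80},
    {"dx": 5,"dy": -3.9,"dz": 0.7,"wx": 0,"wy": 0,"wz": 1.4,"hand": 80},
  ],
)

```text
clock: 45.2
eef_pos: [0.4404, -0.2198, 0.161]
tool_rot: [0.0, 1.0, 0.001, 0.0]
ft_force: [-0.4, 0.7, -0.4]
grip_width: 0.0802
grasp_force: 0.0
```

```bash
python3 - <<'E'
from h import *
lem2('w23')
plan([.4515,-.219,.023],tool(190))
E
```

```text
0.65 [260. 194.  64.  83.] HSV [ 24. 161. 163.] rect c 451.7 -217.8 [57, 59] 153 mean [ 451.  -218.4] 4sd [53. 67.] yaw 14.0
 d [-0.204, 0.01, 2.771] w [0.005, 0.013, -1.993] rows>= 3
```

Request:
drive_tool(
  rows=[
    {"dx": -0.1,"dy": 0.02,"dz": 0.7,"wx": 0,"wy": 0,"wz": -1.4,"hand": 80},
    {"dx": -0.21,"dy": 0.03,"dz": 1.5,"wx": 0,"wy": 0,"wz": -2.6,"hand": 80},
    {"dx": -0.21,"dy": 0.03,"dz": 2.3,"wx": 0,"wy": 0,"wz": -2.6,"hand": 80},
    {"dx": -0.21,"dy": 0.03,"dz": 2.75,"wx": 0,"wy": 0,"wz": -2.6,"hand": 80},
    {"dx": -0.21,"dy": 0.03,"dz": 2.75,"wx": 0,"wy": 0,"wz": -2.6,"hand": 80},
    {"dx": -0.21,"dy": 0.03,"dz": 2.75,"wx": 0,"wy": 0,"wz": -2.6,"hand": 45},
    {"dx": -0.21,"dy": 0.03,"dz": 2.75,"wx": 0,"wy": 0,"wz": -2.6,"hand": 45},
    {"dx": -0.21,"dy": 0.03,"dz": 2.75,"wx": 0,"wy": 0,"wz": -2.6,"hand": 45},
    {"dx": -0.21,"dy": 0.03,"dz": 2.75,"wx": 0,"wy": 0,"wz": -2.6,"hand": 45},
    {"dx": -0.21,"dy": 0.03,"dz": 2.75,"wx": 0,"wy": 0,"wz": -2.6,"hand": 45},
  ],
)

```text
clock: 46.3
eef_pos: [0.4527, -0.2193, 0.0266]
tool_rot: [-0.113, 0.994, -0.001, 0.003]
ft_force: [-0.5, 2.1, 6.5]
grip_width: 0.0491
grasp_force: 61.8
```

Request:
drive_tool(
  rows=[
    {"dx": 0,"dy": 0,"dz": -0.5,"wx": 0,"wy": 0,"wz": 0,"hand": 45},
    {"dx": 0,"dy": 0,"dz": -1.3,"wx": 0,"wy": 0,"wz": 0,"hand": 45},
    {"dx": 0,"dy": 0,"dz": -2.2,"wx": 0,"wy": 0,"wz": 0,"hand": 45},
    {"dx": 0,"dy": 0,"dz": -2.8,"wx": 0,"wy": 0,"wz": 0,"hand": 45},
    {"dx": 0,"dy": 0,"dz": -2.8,"wx": 0,"wy": 0,"wz": 0,"hand": 45},
    {"dx": 0,"dy": 0,"dz": -2.8,"wx": 0,"wy": 0,"wz": 0,"hand": 45},
  ],
)

```text
clock: 46.9
eef_pos: [0.4513, -0.2191, 0.1656]
tool_rot: [-0.113, 0.994, -0.001, 0.002]
ft_force: [-0.2, 0.1, -2.1]
grip_width: 0.0491
grasp_force: 62.7
```

```bash
python3 - <<'E'
from h import *
o=bot.get_obs();print(o['grip_width'],o['grasp_force'])
P=S((-5,-128,0));plan([P[0],P[1],.075],tool(180+syaw()))
E
```

```text
0.04909084524184068 62.707110992632806
 d [-5.027, 1.986, 1.827] w [-0.02, 0.042, 1.199] rows>= 6
```

Request:
drive_tool(
  rows=[
    {"dx": -0.9,"dy": 0.35,"dz": 0,"wx": 0,"wy": 0,"wz": 0.3,"hand": 45},
    {"dx": -1.8,"dy": 0.7,"dz": 0,"wx": 0,"wy": 0,"wz": 0.6,"hand": 45},
    {"dx": -2.7,"dy": 1.05,"dz": 0,"wx": 0,"wy": 0,"wz": 0.9,"hand": 45},
    {"dx": -3.6,"dy": 1.4,"dz": 0,"wx": 0,"wy": 0,"wz": 1.2,"hand": 45},
    {"dx": -4.5,"dy": 1.75,"dz": 0,"wx": 0,"wy": 0,"wz": 1.2,"hand": 45},
    {"dx": -5.03,"dy": 1.95,"dz": 0.3,"wx": 0,"wy": 0,"wz": 1.2,"hand": 45},
    {"dx": -5.03,"dy": 1.95,"dz": 0.8,"wx": 0,"wy": 0,"wz": 1.2,"hand": 45},
    {"dx": -5.03,"dy": 1.95,"dz": 1.3,"wx": 0,"wy": 0,"wz": 1.2,"hand": 45},
    {"dx": -5.03,"dy": 1.95,"dz": 1.7,"wx": 0,"wy": 0,"wz": 1.2,"hand": 45},
    {"dx": -5.03,"dy": 1.95,"dz": 1.9,"wx": 0,"wy": 0,"wz": 1.2,"hand": 45},
    {"dx": -5.03,"dy": 1.95,"dz": 1.9,"wx": 0,"wy": 0,"wz": 1.2,"hand": 45},
    {"dx": -5.03,"dy": 1.95,"dz": 1.9,"wx": 0,"wy": 0,"wz": 1.2,"hand": 45},
  ],
)

```text
clock: 48.1
eef_pos: [0.6739, -0.0675, 0.0693]
tool_rot: [-0.06, 0.998, 0.0, 0.0]
ft_force: [-0.3, -1.4, -0.1]
grip_width: 0.0487
grasp_force: 62.7
```

Request:
drive_tool(
  rows=[
    {"dx": 0,"dy": 0,"dz": 0.03,"wx": 0,"wy": 0,"wz": 0,"hand": 50},
    {"dx": 0,"dy": 0,"dz": 0.03,"wx": 0,"wy": 0,"wz": 0,"hand": 57},
    {"dx": 0,"dy": 0,"dz": 0.03,"wx": 0,"wy": 0,"wz": 0,"hand": 58},
    {"dx": 0,"dy": 0,"dz": 0.03,"wx": 0,"wy": 0,"wz": 0,"hand": 58},
    {"dx": 0,"dy": 0,"dz": -0.4,"wx": 0,"wy": 0,"wz": 0,"hand": 58},
    {"dx": 0,"dy": 0,"dz": -1.1,"wx": 0,"wy": 0,"wz": 0,"hand": 58},
    {"dx": 0.3,"dy": 0,"dz": -1.9,"wx": 0,"wy": 0,"wz": 0,"hand": 58},
    {"dx": 0.6,"dy": 0.6,"dz": -2.8,"wx": 0,"wy": 0,"wz": 0,"hand": 70},
    {"dx": 0.9,"dy": 1.2,"dz": -3.6,"wx": 0,"wy": 0,"wz": 0,"hand": 80},
    {"dx": 1.2,"dy": 1.6,"dz": -4,"wx": 0,"wy": 0,"wz": 0,"hand": 80},
    {"dx": 1.2,"dy": 1.6,"dz": -4,"wx": 0,"wy": 0,"wz": 0,"hand": 80},
    {"dx": 1.2,"dy": 1.6,"dz": -4,"wx": 0,"wy": 0,"wz": 0,"hand": 80},
  ],
)

```text
clock: 49.3
eef_pos: [0.6049, 0.0051, 0.2708]
tool_rot: [-0.061, 0.998, 0.0, 0.002]
ft_force: [-1.1, -1.3, -1.0]
grip_width: 0.0799
grasp_force: 0.0
```

```bash
python3 - <<'E'
from h import *
lem2('w24');print('pan c',S((-5,-88,0)))
o=bot.get_obs();C=cam('wrist',o);r=bot.outline_of('wrist','cover')
if r:
    m=r[0]['region'].astype('uint8');cn=max(cv2.findContours(m,0,2)[0],key=cv2.contourArea);print(r[0]['score'],cv2.approxPolyDP(cn,4,True)[:,0].tolist())
for n,P in dict(nL=(-109.5,157.5,60),nR=(-109.5,42.5,60),fR=(-2.5,42.5,60),fL=(-2.5,157.5,60)).items():print(n,proj(C,S(P)).round(1))
print('top');lemons('top','t5')
print('scene');lemons('scene','s5')
E
```

```text
0.65 [250. 220.  46.  63.] HSV [ 24. 163. 197.] rect c 678.0 5.5 [63, 65] 143 mean [676.9   5.2] 4sd [58. 75.] yaw 4.0
0.58 [180. 220.  48.  68.] HSV [ 24. 164. 199.] rect c 688.8 -73.7 [63, 66] 141 mean [687.9 -74. ] 4sd [59. 75.] yaw 2.0
pan c [ 0.66954521 -0.02650956  0.        ]
0.87 [[340, 120], [334, 209], [343, 222], [448, 221], [463, 123]]
nL [465.3 124.9]
nR [350.3 124.3]
fR [343.3 226.6]
fL [449.8 226.3]
top
det 0.69 [359.0, 254.0, 16.0, 19.0] HSV [ 60. 121.  59.]
det 0.55 [392.0, 241.0, 14.0, 23.0] HSV [ 63. 152.  84.]
scene
det 0.65 [250.0, 193.0, 15.0, 14.0] HSV [110. 193. 118.]
det 0.63 [177.0, 143.0, 10.0, 11.0] HSV [ 64. 155. 109.]
det 0.6 [232.0, 162.0, 11.0, 10.0] HSV [ 62. 132. 117.]
det 0.56 [202.0, 218.0, 16.0, 15.0] HSV [ 24. 164. 172.]
det 0.56 [183.0, 211.0, 9.0, 16.0] HSV [ 24. 163. 163.]
yellow px (195, 211, 14, 14) world mm 639.5 -15.7 L,W 65 50 yaw 35.4
yellow px (178, 205, 14, 14) world mm 651.2 -89.1 L,W 66 51 yaw 36.7
```

Both lemons are in the pan, the hood is still seated, and no yellow lemon is left elsewhere.

```bash
python3 -c "
from workcell import bot
print(bot.job_done())"
```

```text
the job is handed in; nothing more can be done
None
```

I fitted both cells, set the hood square over the bay, pressed the zero button fully with the pan empty, and put both yellow lemons in the pan. The job is handed in; no verdict came back. On its first lowering the hood caught the housing front at about 44 N at the wrist, over the 40 N figure for the arm or gripper body (the wrist limit is 120 N), and I re-seated it cleanly.

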